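# Square two cover plates on the vacuum clamping board and switch the vacuum on

## Task

Clear every cork roll and timber offcut off the vacuum clamping board into the black tray behind it. Then swing each cover plate round on its brass peg by pushing the free corner, without letting it slide away from the peg, until its far edge lies flush along the aluminium fence and its right edge rests against the peg. Only when both plates lie square, turn the vacuum selector clockwise, click by click, until its white pointer stands in the click at the green mark; leave the tape measure alone.

Things in the scene. Friction and masses are not known exactly. Their poses are not given: they have to be found in the camera images.
- clamp_board: Fixed grey board 205 x 360 x 12 mm on the bench, +x away from the robot at yaw 0, +y left. Origin on the bench; the board reaches from x -110 to +95 mm and y -170 to +190, its top is 12 mm up. Along its far side runs an aluminium fence whose near face is the plane x = +80 mm (14 mm thick, 350 mm long, top 28 mm up). Two brass pegs stand on it: see peg_a, peg_b.
- peg_a (a point): Top centre, 28 mm above the bench, of the left brass peg, 12 mm diameter, 16 mm tall above the board, axis 25 mm in front of the fence face (board frame x +55, y +54). Axes parallel to the board's.
- peg_b (a point): The same for the right peg (board frame x +55, y -106).
- home_a (a point): Point on the board's top (12 mm up) where the origin of panel_a comes when it lies flush on the fence and against peg_a (board frame x +35, y +110). Axes parallel to the board's.
- home_b (a point): The same for panel_b at peg_b (board frame x +35, y -50).
- panel_a: Blue flat plate 90 x 100 x 10 mm (its x, y, z), 0.19 to 0.38 kg, flat on the board's left half, too wide to grasp. Origin: centre of its underside. Starts turned 0.62 to 0.78 rad anticlockwise (from above) from square, its +x -y corner about 10 mm off the fence, its -y side within 4 mm of peg_a, 22 to 32 mm from that corner. Home: axes parallel to the board's. Friction on the board is 1 to 4 N.
- panel_b: Yellow plate, the same as panel_a, on the board's right half at peg_b. A push on either plate's near left (-x +y) corner along the plate's +x turns it home about its peg; its peg corner may slip some mm off the fence on the way, and a push on the middle of the near edge then seats it.
- panel_a_corner (a point): Upper far right (+x -y) corner of panel_a, 10 mm above its underside; 25 mm from the peg axis in plan when it bears on the peg.
- panel_b_corner (a point): The same corner of panel_b.
- cork_a: Brown roll of cork, cylinder 52 mm diameter, 74 mm tall, 0.08 kg, standing on the board between panel_a and the fence, in the way of its swing. Origin at the centre of its underside, z along its axis. May be absent (None from the start).
- cork_b: The same at panel_b. May be absent.
- block_a: Timber offcut 40 x 100 x 45 mm (its x, y, z), 0.12 kg, lying on top of panel_a (underside 22 mm above the bench). Origin at the centre of its underside. May be absent.
- block_b: The same on panel_b. May be absent.
- tray: Fixed open black tray behind the board, outside 125 x 220 x 22 mm (x, y, z), walls and floor 4 mm thick. Origin at the centre of its underside, on the bench. The bench's right-hand side frame, just beyond the right ends of tray and board, is solid and rises up to 0.2 m beside the tray: keep the gripper clear of it.
- vac_box: Fixed grey vacuum control box 112 x 112 x 50 mm left of the board, carrying the selector upright on its top centre. Origin at the centre of its underside. Mark k = 0..5 (dots round the knob) lies at 30 degrees x k clockwise (from above) from its +x; mark 4 is the large green one.
- selector (a joint): Angle of the selector, rad, growing clockwise seen from above; 0 at mark 0, one click every 0.5236 rad (30 degrees), six positions 0 to 5, green mark at 2.094 (position 4). A sprung detent (about 0.1 N m to pass from one to the next) centres it in the nearest click when let go. Starts at position 0, 1 or 2.
- selector_grip (a point): On the selector's axis, 82 mm above the bench, in the middle of its upright finger bar: black bar 42 mm long (point x, the white pointer end is +x), 16 mm thick (point y), from 60 to 90 mm above the bench, on a disc 48 mm across (top 62 mm above the bench). The point turns with the knob.
- tape_measure: Yellow tape measure 82 x 33 x 69 mm standing on the bench left of the tray; not to be disturbed. Origin under its centre.
Not all that is in view belongs to the job. Leave any blue look-alike of the cork_a alone.

How it is judged:
By the outcome, as a careful person would: the job done as asked, in the order asked, and still so for the second after the job is handed in, with the robot touching nothing.
Of cork_a, cork_b, block_a, block_b only 3 to 4 are there at a start; the rules pass over those that are not, and their reading is None.
At some moment in a run one of cork_a, cork_b, block_a, block_b may be knocked a few centimetres aside while the robot is not near it.
Once in a run the grip may slacken for a moment while it holds something.
It also fails if it takes over 210 s, if anything falls off the work surface, if the arm or the gripper's body presses on something with over 40 N, if the wrist force passes 120 N, or if a joint passes its speed limit or range.

## Robot

A 6-joint arm with a two-finger parallel gripper is mounted at the origin on a cart in front of the work surface, level with it; the furniture and walls round the work are solid. World frame = base frame: x ahead of the robot, y to its left, z up, the work surface at z = 0. Lengths are in m, angles in rad, forces in N, time in s.
With the tool pointing down it reaches from about 0.35 to 0.775 m from the base axis. Payload 7.3 kg.
Tool frame: the origin (TCP) lies at the very end of the fingers, on their centre line; the grasp point (between the pads) lies 19 mm behind it; z points along the fingers, y is the line along which they close (so a half turn about z gives the same grasp; the last joint's range is limited). The gripper opens to 92 mm and grips with 3 to 60 N. Pads are 19 mm wide; open, the fingers measure 130 mm over their backs; the gripper's body (75 mm by 190 mm) begins 47 mm behind the grasp point.
Start: joints at [0.995, 0.342, 1.524, -0, 1.275, -0.146], TCP at [0.219, 0.477, 0.227] pointing down, gripper open.
Joint ranges: [-2.53, 2.53], [-0.77, 2.02], [0.04, 2.7], [-1, 4.14], [0.28, 2.66], [-3.11, 3.11]. Speed limits (rad/s): [2.57, 2.57, 3.14, 3.14, 3.14, 3.14].

## Interface

Orientations are given as [roll, pitch, yaw] about the fixed x, y, z axes, in that order (R = Rz(yaw) Ry(pitch) Rx(roll)).
In Python, from cell import robot, read_camera, get_calibration gives the robot as it stands. The module is installed in compiled form; this text tells all that it offers.
- The arm moves only by the tool send_rows, never from a script. Its argument "plan" is a list of rows, each a list of 2 entries, a list of its own where there are three numbers: the shift along the tool's x, y, z as a fraction of full scale, then the turn, a rotation vector about the tool's x, y, z as a fraction of full scale. A call has exactly 10 rows; each row shifts and turns the commanded pose from where the row before left it, along the tool's axes as they then stand; what a row does not reach is not made up. Full scale, the value 1, is 0.025 m for a shift and 90 degrees for a turn. A row lasts 1/8 s, in which the tool goes at most 62.5 mm and 10.7 degrees, less where a joint would pass 70% of its speed; a pose out of reach is approached as far as the arm can. A call with a number of a shift or a turn outside -1 to 1 is refused whole. A call with a gripper value outside its range is refused whole. "gripper" is the opening, from -1 (shut) to 1 (fully open), so that 0 is half open, set as the call begins (left out, the last holds). The fingers move at their own pace and stop on an object; "force" is the grip in N (left out, the last holds). Time passes only in rows, so rows that do not move let the fingers close, or fill a call up. It gives the time, the measured TCP pose, the force, the opening and the grip force at its end, in the units of the state.
- robot.observe(): the state, without advancing time (a new reading comes with each control period).
- read_camera(name): name is "side" or "top"; returns (picture, depth): 480x640x3 uint8, blue, green, red; 480x640 float32, m along the optical axis (not along the pixel's ray), 0 where there is no reading.
- get_calibration(name): a dict with "intrinsics" (3x3 intrinsics, pixels), "rvec" (rotation vector, rad) and "tvec" (3), from world to camera coordinates, as OpenCV has them. Camera axes: x right, y down, z forward; pixel columns grow to the right and rows downward; lengths in m; the calibration is good to about 2 mm. A picture is of the moment at which its call begins. get_calibration takes no time and is no camera call.
- robot.hand_in(): hands the job in; it is judged then, once.
The state is a dict: "time": time; "qpos": joint angles; "qvel": joint speeds; "joint_efforts": joint torques, N m; "tool_pos": TCP position; "tool_rot": TCP orientation; "contact_force": force on the tool from outside, world axes, zero at the start; "torque": the same for the moment, N m; "opening": finger opening in m; "grip_force": force on a finger pad.
Only numpy, scipy, OpenCV 4.12 (cv2) and the standard library are available. Lean on these libraries where they do the work, as an engineer would, in place of code of your own. Each camera call takes 0.05 s, during which the arm holds its last target. There are 200 camera calls.

## Working session

There is one attempt and no reset: what is moved stays moved. The work goes in short steps, Python scripts to look and compute and a tool call to move; the robot and the scene stay as the last step left them, time stands still between calls to the robot, and variables do not carry over. Pictures are saved under pics/ and viewed, at most 14 in all, crops included, and the job is handed in when it is done.

Besides the shell and the picture viewer there is one more tool, called after "Emit:" as name(argument=value, ...), one argument or row to a line, values as JSON. send_rows: Moves the arm, as the interface text tells. Shift numbers are shares of 0.025 m and turn numbers shares of 90 degrees, none past 1 either way. Its arguments: {"type":"object","properties":{"plan":{"type":"array"},"gripper":{"type":"number"},"force":{"type":"number"}},"required":["plan"]}

```bash
mkdir -p pics
cat > h.py <<'E'
import numpy as np, cv2
from cell import robot, read_camera, get_calibration
def snap(name,fn=None):
    im,d=read_camera(name)
    np.savez('last_%s.npz'%name,im=im,d=d)
    if fn: cv2.imwrite('pics/'+fn,im)
    return im,d
def cal(name):
    c=get_calibration(name);R,_=cv2.Rodrigues(np.array(c['rvec'],float));return np.array(c['intrinsics']),R,np.array(c['tvec'],float).ravel()
def cloud(name,d):
    K,R,t=cal(name);v,u=np.mgrid[:480,:640]
    P=np.stack([(u-K[0,2])/K[0,0]*d,(v-K[1,2])/K[1,1]*d,d],-1)
    return (P-t)@R
def ray(name,u,v,z):
    K,R,t=cal(name);r=R.T@np.linalg.inv(K)@np.array([u,v,1.]);c=-R.T@t
    return c+r*(z-c[2])/r[2]
def proj(name,p):
    K,R,t=cal(name);q=K@(R@np.array(p,float)+t);return q[:2]/q[2]
E
python3 - <<'E'
from h import *
for n in('side','top'):
    snap(n,n+'1.png');K,R,t=cal(n);print(n,-R.T@t,R[2],K[0,0])
print(robot.observe())
E
```

```text
side [ 0.38307178 -0.46017989  0.57341368] [ 0.23607725  0.80742764 -0.54067378] 555.5321183385902
top [0.47574212 0.25563084 0.90876927] [ 0.11697616 -0.00290934 -0.99313046] 447.5183388130357
{'time': 0.1, 'qpos': array([ 9.94988013e-01,  3.42658816e-01,  1.52490786e+00,  1.18784848e-06,
        1.27538527e+00, -1.46009047e-01]), 'qvel': array([ 0.00039493, -0.00375337, -0.00437186,  0.00030426, -0.00099911,
        0.00096707]), 'joint_efforts': array([ 1.84435332e-03, -4.32005274e+01, -2.44695318e+01,  7.19766947e-02,
        5.24856162e-02, -8.39102790e-05]), 'tool_pos': array([0.2185512 , 0.47695967, 0.22611622]), 'tool_rot': array([-3.14024799e+00, -1.98887611e-04,  2.71179291e+00]), 'contact_force': array([ 0.12553501, -0.58723247, -0.62207663]), 'torque': array([-0.03190238, -0.03449415,  0.05121566]), 'grip_force': 0.0, 'opening': 0.09190191537862165}
```

View pics/top1.png

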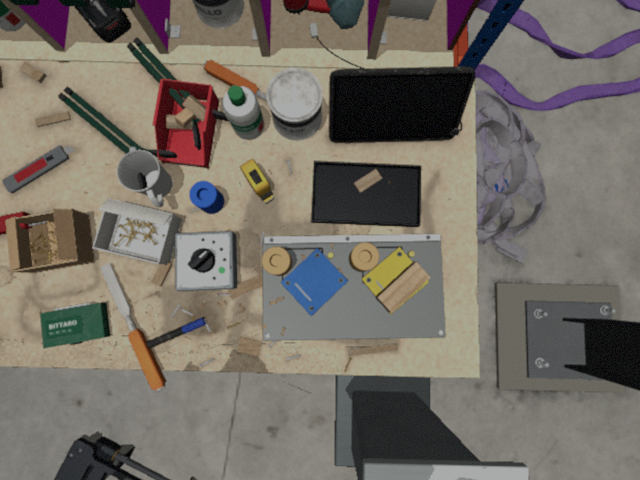

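View pics/side1.png

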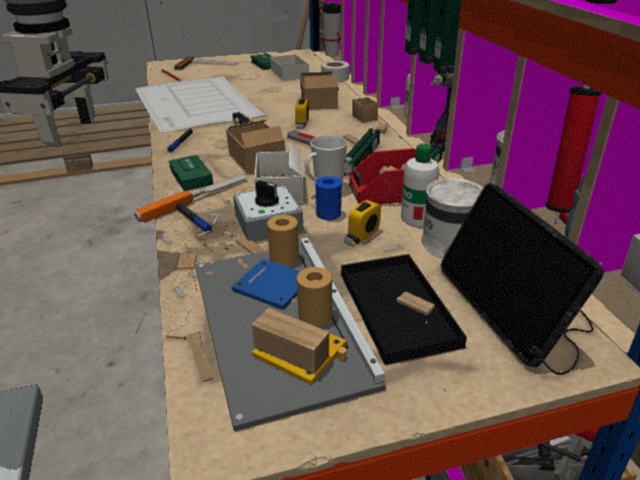

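The top view shows cork_a (276,261), cork_b (364,257), the blue plate (314,281), the yellow plate with its block (397,280), the tray (367,193) and the selector (203,260). There is no block on the blue plate. The blue cylinder (206,196) is the look-alike.

Run:
```python
from h import *
im=cv2.imread('pics/top1.png')
cv2.imwrite('pics/c1.png',cv2.resize(im[225:345,255:455],None,fx=4,fy=4,interpolation=cv2.INTER_CUBIC))
a=cv2.resize(im[225:295,170:242],None,fx=5,fy=5,interpolation=cv2.INTER_CUBIC)
cv2.imwrite('pics/c2.png',a)
```

```text
(no output)
```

View pics/c1.png

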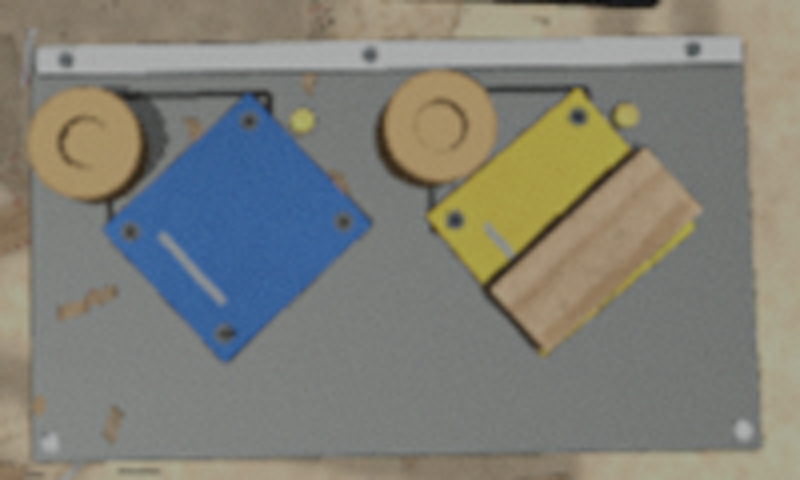

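View pics/c2.png

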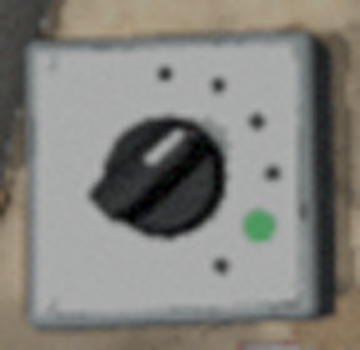

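```bash
cat > m1.py <<'E'
from h import *
g=lambda x,y,z:ray('top',255+x/4-.375,225+y/4-.375,z)
pr=lambda n,p:print(n,np.round(p,4))
nl=g(34,460,.012);nr=g(761,448,.012);fl=g(39,74,.028);fr=g(742,65,.028)
pr('near l r',[nl,nr]);pr('fence near top l,r',[fl,fr])
for a,b in((nl,nr),(fl,fr)): d=b-a;print('yaw',np.arctan2(d[0],-d[1])*-1, np.linalg.norm(d))
pr('pegA',g(302,120,.028));pr('pegB',g(626,115,.028))
for n,l in(('A',[(248,92),(104,229),(227,363),(373,223)]),('B',[(578,87),(428,214),(542,355)])):
    pr(n,[g(*q,.022) for q in l])
pr('blockB top',[g(*q,.067) for q in [(643,147),(488,288),(545,352),(702,211)]])
pr('corkA top',g(86,143,.086));pr('corkB top',g(440,127,.086))
k=lambda x,y,z:ray('top',170+x/5-.4,225+y/5-.4,z)
m=[k(*q,.05) for q in [(165,73),(218,85),(257,121),(273,173),(259,226),(221,266)]]
pr('marks',m)
# circle fit
A=np.array([[p[0],p[1],1] for p in m]);b=[p[0]**2+p[1]**2 for p in m];s=np.linalg.lstsq(A,b,rcond=None)[0]
c=s[:2]/2;pr('knob centre',c)
for p in m: print(np.degrees(np.arctan2(p[0]-c[0],p[1]-c[1]))-90)
q=[k(187,132,.09),k(150,162,.09)];pr('white line',q);d=q[0]-q[1];print('ptr',np.degrees(np.arctan2(d[0],d[1]))-90)
pr('box',[k(*q,.05) for q in[(30,40),(306,33),(317,316),(33,323)]])
pr('tray top',[ray('top',*q,.022) for q in[(314,162),(420,165),(420,226),(312,222)]])
im=np.load('last_top.npz');P=cloud('top',im['d'])
for n,(u,v) in dict(corkA=(255+86//4,225+143//4),tabletop=(360,300),monitor_low=(400,135),mon_hi=(400,80),trayfl=(340,200),block=(404,287)).items(): pr(n,P[v,u])
E
python3 m1.py
```

```text
near l r [[0.3773 0.3613 0.012 ]
 [0.3921 0.0038 0.012 ]]
fence near top l,r [[0.5661 0.3646 0.028 ]
 [0.5798 0.0165 0.028 ]]
yaw -0.041406139996735 0.3577165983171734
yaw -0.03935826399325225 0.3482820793004056
pegA [0.5467 0.234  0.028 ]
pegB [0.5534 0.0741 0.028 ]
A [[0.5605 0.2611 0.022 ]
 [0.4908 0.3302 0.022 ]
 [0.4272 0.2677 0.022 ]
 [0.4972 0.1977 0.022 ]]
B [[0.5673 0.0968 0.022 ]
 [0.5023 0.1706 0.022 ]
 [0.435  0.1137 0.022 ]]
blockB top [[0.5351 0.074  0.067 ]
 [0.4673 0.1464 0.067 ]
 [0.4385 0.1195 0.067 ]
 [0.5057 0.0463 0.067 ]]
corkA top [0.5288 0.3345 0.086 ]
corkB top [0.5405 0.1718 0.086 ]
marks [[0.5683 0.4811 0.05  ]
 [0.5642 0.4605 0.05  ]
 [0.5507 0.4448 0.05  ]
 [0.5308 0.4376 0.05  ]
 [0.5104 0.4419 0.05  ]
 [0.4948 0.4556 0.05  ]]
knob centre [0.5281 0.4779]
-4.621618927014197
25.773655098110595
55.789535955274886
86.20034587605039
-243.75008604305341
-213.75680616915236
white line [[0.5425 0.4614 0.09  ]
 [0.5311 0.4743 0.09  ]]
ptr 48.63844761624617
box [[0.5797 0.5339 0.05  ]
 [0.5853 0.4276 0.05  ]
 [0.4768 0.4181 0.05  ]
 [0.4713 0.5259 0.05  ]]
tray top [[0.7353 0.2711 0.022 ]
 [0.735  0.0551 0.022 ]
 [0.6095 0.0551 0.022 ]
 [0.6118 0.2717 0.022 ]]
corkA [0.5303 0.3359 0.0744]
tabletop [0.4593 0.1724 0.0147]
monitor_low [0.7969 0.0964 0.0227]
mon_hi [0.8547 0.1189 0.1451]
trayfl [0.6618 0.2158 0.0039]
block [0.4865 0.0954 0.0675]
```

Emit:
send_rows(
  plan=[
    [[0, 0, 0], [0, 0, -0.0911]],
    [[0, 0, 0], [0, 0, -0.0911]],
    [[0, 0, 0], [0, 0, -0.0911]],
    [[-1, -0.44, 0], [0, 0, 0]],
    [[-1, -0.44, 0], [0, 0, 0]],
    [[-1, -0.44, 0], [0, 0, 0]],
    [[-1, -0.44, 0], [0, 0, 0]],
    [[-1, -0.44, 0], [0, 0, 0]],
    [[-1, -0.44, 0], [0, 0, 0]],
    [[-1, -0.44, 0], [0, 0, 0]],
  ],
  gripper=0.63,
  force=20,
)

```text
time: 1.35
tool_pos: [0.3943, 0.3996, 0.2263]
tool_rot: [-3.141, -0.001, 3.141]
contact_force: [-1.2, -0.4, -0.9]
opening: 0.075
grip_force: 0.0
```

Emit:
send_rows(
  plan=[
    [[-0.9, -0.433, 0], [0, 0, 0]],
    [[-0.9, -0.433, 0], [0, 0, 0]],
    [[-0.9, -0.433, 0], [0, 0, 0]],
    [[-0.9, -0.433, 0], [0, 0, 0]],
    [[-0.9, -0.433, 0.2], [0, 0, 0]],
    [[-0.9, -0.433, 0.6], [0, 0, 0]],
    [[0, 0, 0.8], [0, 0, 0]],
    [[0, 0, 0.8], [0, 0, 0]],
    [[0, 0, 0.4], [0, 0, 0]],
    [[0, 0, 0], [0, 0, 0]],
  ],
)

```text
time: 2.6
tool_pos: [0.5285, 0.3348, 0.1556]
tool_rot: [-3.141, -0.002, 3.141]
contact_force: [0.2, 0.2, -0.1]
opening: 0.0752
grip_force: 0.0
```

Run:
```python
from h import *
im,_=snap('top','t2.png');s,_=snap('side')
a=cv2.resize(im[190:310,180:340],None,fx=3,fy=3);b=cv2.resize(s[150:310,190:350],None,fx=2.25,fy=2.25)
cv2.imwrite('pics/c3.png',cv2.resize(np.hstack([a,b]),(800,343)))
print(robot.observe()['tool_pos'])
```

```text
[0.52910943 0.33530779 0.15722315]
```

View pics/c3.png

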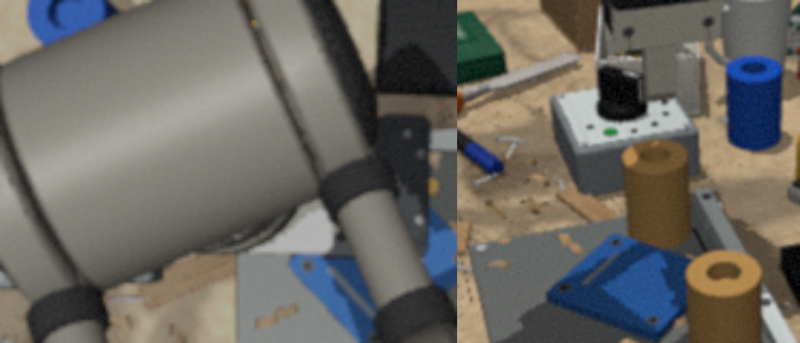

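Side view: cork_a's top is near (283,225), where it was, with the fingers about to straddle it. Descending.

```bash
python3 -c "
from h import *
print(proj('side',(.529,.3345,.086)))"
```

```text
[281.5067009  221.29858123]
```

Emit:
send_rows(
  plan=[
    [[0, 0, 0.7], [0, 0, 0]],
    [[0, 0, 0.8], [0, 0, 0]],
    [[0, 0, 0.8], [0, 0, 0]],
    [[0, 0, 0.8], [0, 0, 0]],
    [[0, 0, 0.8], [0, 0, 0]],
    [[0, 0, 0.6], [0, 0, 0]],
    [[0, 0, 0], [0, 0, 0]],
    [[0, 0, 0], [0, 0, 0]],
    [[0, 0, 0], [0, 0, 0]],
    [[0, 0, 0], [0, 0, 0]],
  ],
)

```text
time: 3.95
tool_pos: [0.529, 0.3353, 0.0449]
tool_rot: [3.141, 0.001, 3.141]
contact_force: [0.2, -0.6, -0.2]
opening: 0.075
grip_force: 0.0
```

Emit:
send_rows(
  plan=[
    [[0, 0, 0], [0, 0, 0]],
    [[0, 0, 0], [0, 0, 0]],
    [[0, 0, 0], [0, 0, 0]],
    [[0, 0, 0], [0, 0, 0]],
    [[0, 0, -0.4], [0, 0, 0]],
    [[0, 0, -0.8], [0, 0, 0]],
    [[0, 0, -0.8], [0, 0, 0]],
    [[0, 0, -0.8], [0, 0, 0]],
    [[0, 0, 0], [0, 0, 0]],
    [[0, 0, 0], [0, 0, 0]],
  ],
  gripper=-1,
  force=25,
)

```text
time: 5.2
tool_pos: [0.5283, 0.335, 0.1137]
tool_rot: [-3.141, -0.001, 3.141]
contact_force: [-0.0, -0.5, -0.2]
opening: 0.0515
grip_force: 25.0
```

Emit:
send_rows(
  plan=[
    [[-0.6, -0.3, 0], [0, 0, 0]],
    [[-0.9, -0.5, 0], [0, 0, 0]],
    [[-0.9, -0.5, 0], [0, 0, 0]],
    [[-0.9, -0.5, 0], [0, 0, 0]],
    [[-0.9, -0.5, 0], [0, 0, 0]],
    [[-0.9, -0.5, 0], [0, 0, 0]],
    [[-0.9, -0.5, 0], [0, 0, 0]],
    [[-0.9, -0.5, 0], [0, 0, 0]],
    [[0, 0, 0], [0, 0, 0]],
    [[0, 0, 0], [0, 0, 0]],
  ],
)

```text
time: 6.45
tool_pos: [0.7008, 0.2398, 0.1132]
tool_rot: [-3.142, -0.002, 3.141]
contact_force: [0.7, 0.2, -0.6]
opening: 0.0516
grip_force: 25.0
```

Emit:
send_rows(
  plan=[
    [[0, 0, 0.6], [0, 0, 0]],
    [[0, 0, 0.6], [0, 0, 0]],
    [[0, 0, 0.6], [0, 0, 0]],
    [[0, 0, 0.6], [0, 0, 0]],
    [[0, 0, 0.4], [0, 0, 0]],
    [[0, 0, 0.15], [0, 0, 0]],
    [[0, 0, 0], [0, 0, 0]],
    [[0, 0, 0], [0, 0, 0]],
    [[0, 0, 0], [0, 0, 0]],
    [[0, 0, 0], [0, 0, 0]],
  ],
)

```text
time: 7.7
tool_pos: [0.7013, 0.2401, 0.0409]
tool_rot: [3.141, 0.001, 3.141]
contact_force: [-0.6, 0.7, -1.0]
opening: 0.0517
grip_force: 25.0
```

Emit:
send_rows(
  plan=[
    [[0, 0, 0], [0, 0, 0]],
    [[0, 0, 0], [0, 0, 0]],
    [[0, 0, 0], [0, 0, 0]],
    [[0, 0, -0.4], [0, 0, 0]],
    [[0, 0, -0.8], [0, 0, 0]],
    [[0, 0, -1], [0, 0, 0]],
    [[0, 0, -1], [0, 0, 0]],
    [[0, 0, -1], [0, 0, 0]],
    [[0, 0, -0.8], [0, 0, 0]],
    [[0, 0, 0], [0, 0, 0]],
  ],
  gripper=0.43,
)

```text
time: 8.95
tool_pos: [0.7024, 0.2404, 0.1694]
tool_rot: [3.14, 0.006, 3.141]
contact_force: [0.0, 1.0, 0.1]
opening: 0.0656
grip_force: 0.0
```

Run:
```python
from h import *
im,_=snap('top');s,_=snap('side')
cv2.imwrite('pics/c4.png',cv2.resize(np.hstack([im[130:350,220:460],s[190:410,190:430]]),(800,367),interpolation=cv2.INTER_CUBIC))
```

```text
(no output)
```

View pics/c4.png

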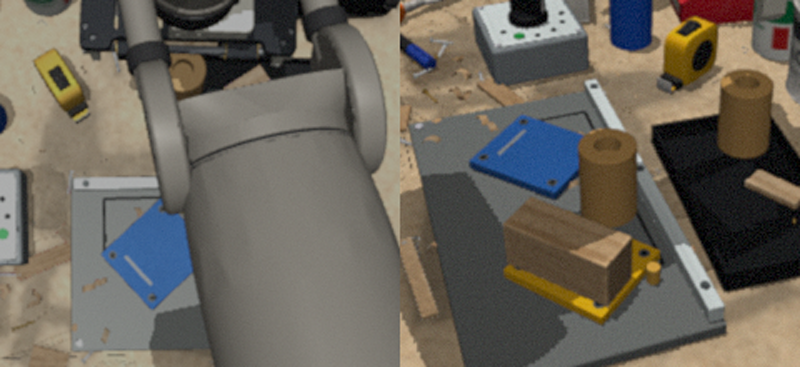

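Cork_a stands in the tray. Cork_b and the block have not moved: in the side view the cork's top is near (315,275). Next is cork_b.

Emit:
send_rows(
  plan=[
    [[0.6, -0.25, 0], [0, 0, 0]],
    [[0.9, -0.4, 0], [0, 0, 0]],
    [[0.9, -0.4, 0], [0, 0, 0]],
    [[0.9, -0.4, 0], [0, 0, 0]],
    [[0.9, -0.4, 0], [0, 0, 0]],
    [[0.9, -0.4, 0], [0, 0, 0]],
    [[0.9, -0.4, 0], [0, 0, 0]],
    [[0.45, -0.08, 0.2], [0, 0, 0]],
    [[0, 0, 0.4], [0, 0, 0]],
    [[0, 0, 0], [0, 0, 0]],
  ],
  gripper=0.63,
)

```text
time: 10.3
tool_pos: [0.5395, 0.1719, 0.1491]
tool_rot: [-3.141, -0.002, 3.141]
contact_force: [0.6, -0.0, -0.1]
opening: 0.0752
grip_force: 0.0
```

Run:
```python
from h import *
s,d=snap('side');P=cloud('side',d)
m=(P[...,2]>.078)&(P[...,2]<.09)&(abs(P[...,0]-.54)<.05)&(abs(P[...,1]-.17)<.05)
q=P[m];print(len(q),q[:,:2].mean(0),q.min(0),q.max(0),proj('side',(.5405,.172,.086)))
print(robot.observe()['tool_pos'])
```

```text
639 [0.5409659  0.16703649] [0.51586631 0.14236388 0.07812343] [0.56835395 0.19660865 0.08713651] [312.73774997 275.44404572]
[0.53991208 0.1719477  0.14956145]
```

Emit:
send_rows(
  plan=[
    [[0, -0.06, 0.5], [0, 0, 0]],
    [[0, 0, 0.8], [0, 0, 0]],
    [[0, 0, 0.8], [0, 0, 0]],
    [[0, 0, 0.8], [0, 0, 0]],
    [[0, 0, 0.8], [0, 0, 0]],
    [[0, 0, 0.5], [0, 0, 0]],
    [[0, 0, 0], [0, 0, 0]],
    [[0, 0, 0], [0, 0, 0]],
    [[0, 0, 0], [0, 0, 0]],
    [[0, 0, 0], [0, 0, 0]],
  ],
)

```text
time: 11.6
tool_pos: [0.5402, 0.1705, 0.0461]
tool_rot: [3.141, 0.001, 3.141]
contact_force: [0.7, 0.2, 0.1]
opening: 0.0747
grip_force: 0.0
```

Emit:
send_rows(
  plan=[
    [[0, 0, 0], [0, 0, 0]],
    [[0, 0, 0], [0, 0, 0]],
    [[0, 0, 0], [0, 0, 0]],
    [[0, 0, 0], [0, 0, 0]],
    [[0, 0, -0.4], [0, 0, 0]],
    [[0, 0, -0.8], [0, 0, 0]],
    [[0, 0, -0.8], [0, 0, 0]],
    [[0, 0, -0.8], [0, 0, 0]],
    [[0, 0, 0], [0, 0, 0]],
    [[0, 0, 0], [0, 0, 0]],
  ],
  gripper=-1,
  force=25,
)

```text
time: 12.85
tool_pos: [0.5394, 0.1703, 0.115]
tool_rot: [-3.142, -0.001, 3.141]
contact_force: [-0.7, 0.0, -0.9]
opening: 0.0519
grip_force: 25.0
```

Emit:
send_rows(
  plan=[
    [[-0.5, 0.2, 0], [0, 0, 0]],
    [[-0.8, 0.35, 0], [0, 0, 0]],
    [[-0.8, 0.35, 0], [0, 0, 0]],
    [[-0.8, 0.35, 0], [0, 0, 0]],
    [[-0.8, 0.35, 0], [0, 0, 0]],
    [[-0.5, 0.2, 0], [0, 0, 0]],
    [[0, 0, 0], [0, 0, 0]],
    [[0, 0, 0], [0, 0, 0]],
    [[0, 0, 0], [0, 0, 0]],
    [[0, 0, 0], [0, 0, 0]],
  ],
)

```text
time: 14.1
tool_pos: [0.6446, 0.2152, 0.1157]
tool_rot: [3.141, 0.0, 3.141]
contact_force: [0.5, 0.6, -1.2]
opening: 0.0517
grip_force: 25.0
```

Emit:
send_rows(
  plan=[
    [[0, 0, 0.6], [0, 0, 0]],
    [[0, 0, 0.6], [0, 0, 0]],
    [[0, 0, 0.6], [0, 0, 0]],
    [[0, 0, 0.6], [0, 0, 0]],
    [[0, 0, 0.4], [0, 0, 0]],
    [[0, 0, 0.15], [0, 0, 0]],
    [[0, 0, 0], [0, 0, 0]],
    [[0, 0, 0], [0, 0, 0]],
    [[0, 0, 0], [0, 0, 0]],
    [[0, 0, 0], [0, 0, 0]],
  ],
)

```text
time: 15.35
tool_pos: [0.645, 0.2154, 0.0421]
tool_rot: [3.141, 0.001, 3.141]
contact_force: [-0.0, -0.5, -1.3]
opening: 0.0514
grip_force: 25.0
```

Emit:
send_rows(
  plan=[
    [[0, 0, 0], [0, 0, 0]],
    [[0, 0, 0], [0, 0, 0]],
    [[0, 0, 0], [0, 0, 0]],
    [[0, 0, -0.4], [0, 0, 0]],
    [[0, 0, -0.8], [0, 0, 0]],
    [[0, 0, -1], [0, 0, 0]],
    [[0, 0, -1], [0, 0, 0]],
    [[0, 0, -1], [0, 0, 0]],
    [[0, 0, -0.8], [0, 0, 0]],
    [[0, 0, 0], [0, 0, 0]],
  ],
  gripper=0.43,
)

```text
time: 16.6
tool_pos: [0.6459, 0.2156, 0.1694]
tool_rot: [3.141, 0.005, 3.141]
contact_force: [-0.5, -0.5, 0.4]
opening: 0.0657
grip_force: 0.0
```

Run:
```python
from h import *
s,d=snap('side');P=cloud('side',d)
m=(P[...,2]>.058)&(P[...,2]<.075)&(abs(P[...,0]-.485)<.08)&(abs(P[...,1]-.095)<.08)
q=P[m].astype(np.float32);print(len(q),cv2.minAreaRect(q[:,:2].copy()),cv2.boxPoints(cv2.minAreaRect(q[:,:2].copy())),np.median(q[:,2]))
m=(P[...,2]>.068)&(P[...,2]<.085)&(P[...,0]>.6)&(P[...,0]<.75)&(P[...,1]<.28)
q=P[m];print(len(q),q.min(0),q.max(0))
cv2.imwrite('pics/c5.png',cv2.resize(s[190:410,190:490],(750,550),interpolation=cv2.INTER_CUBIC))
```

```text
1795 ((0.48714035749435425, 0.09443323314189911), (0.042197756469249725, 0.10177793353796005), 43.65238571166992) [[0.43674675 0.11668932]
 [0.5070022  0.04304881]
 [0.537534   0.07217715]
 [0.46727854 0.14581765]] 0.065783486
1112 [0.62089121 0.18620501 0.06804844] [0.72761038 0.2657896  0.07951254]
```

View pics/c5.png

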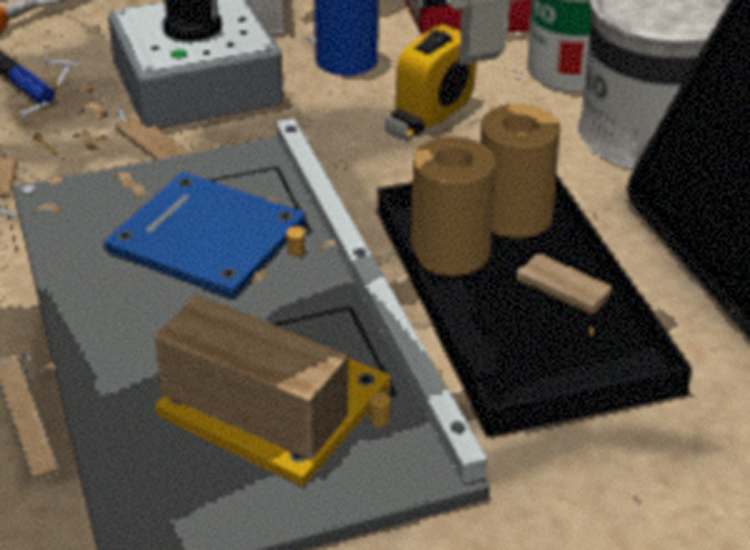

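Both corks stand in the tray. The block lies centred at about (0.487, 0.0945), its long axis at −46° in world axes.

Emit:
send_rows(
  plan=[
    [[0.6, -0.45, 0], [0, 0, 0]],
    [[0.9, -0.68, 0], [0, 0, 0]],
    [[0.9, -0.68, 0], [0, 0, 0]],
    [[0.9, -0.68, 0], [0, 0, 0]],
    [[0.9, -0.68, 0], [0, 0, 0]],
    [[0.9, -0.68, 0], [0, 0, 0]],
    [[0.9, -0.68, 0], [0, 0, 0]],
    [[0.36, -0.31, 0], [0, 0, 0]],
    [[0, 0, 0], [0, 0, 0.1]],
    [[0, 0, 0], [0, 0, 0.1]],
  ],
  gripper=0.55,
)

```text
time: 17.9
tool_pos: [0.486, 0.0945, 0.1664]
tool_rot: [3.141, -0.0, 2.821]
contact_force: [0.4, -0.1, 0.5]
opening: 0.0708
grip_force: 0.0
```

Emit:
send_rows(
  plan=[
    [[0, 0, 0], [0, 0, 0.105]],
    [[0, 0, 0], [0, 0, 0.105]],
    [[0, 0, 0], [0, 0, 0.105]],
    [[0, 0, 0.5], [0, 0, 0]],
    [[0, 0, 0.8], [0, 0, 0]],
    [[0, 0, 0.8], [0, 0, 0]],
    [[0, 0, 0.5], [0, 0, 0]],
    [[0, 0, 0], [0, 0, 0]],
    [[0, 0, 0], [0, 0, 0]],
    [[0, 0, 0], [0, 0, 0]],
  ],
)

```text
time: 19.15
tool_pos: [0.4863, 0.0945, 0.1024]
tool_rot: [3.14, 0.001, 2.333]
contact_force: [0.3, 0.7, -0.2]
opening: 0.0712
grip_force: 0.0
```

Run:
```python
from h import *
s,d=snap('side');P=cloud('side',d)
m=(P[...,2]>.055)&(P[...,2]<.075)&(abs(P[...,0]-.485)<.08)&(abs(P[...,1]-.095)<.08)
q=P[m].astype(np.float32);print(len(q),cv2.minAreaRect(q[:,:2].copy()))
print(robot.observe()['tool_pos'])
```

```text
1633 ((0.4873700737953186, 0.09447145462036133), (0.04244725778698921, 0.10112948715686798), 43.14860534667969)
[0.48622782 0.09447002 0.10235016]
```

Emit:
send_rows(
  plan=[
    [[0, 0, 0.5], [0, 0, 0]],
    [[0, 0, 0.8], [0, 0, 0]],
    [[0, 0, 0.8], [0, 0, 0]],
    [[0, 0, 0.5], [0, 0, 0]],
    [[0, 0, 0.2], [0, 0, 0]],
    [[0, 0, 0], [0, 0, 0]],
    [[0, 0, 0], [0, 0, 0]],
    [[0, 0, 0], [0, 0, 0]],
    [[0, 0, 0], [0, 0, 0]],
    [[0, 0, 0], [0, 0, 0]],
  ],
)

```text
time: 20.45
tool_pos: [0.4859, 0.0945, 0.0319]
tool_rot: [3.141, 0.0, 2.332]
contact_force: [-0.0, 0.9, -0.3]
opening: 0.0711
grip_force: 0.0
```

Emit:
send_rows(
  plan=[
    [[0, 0, 0], [0, 0, 0]],
    [[0, 0, 0], [0, 0, 0]],
    [[0, 0, 0], [0, 0, 0]],
    [[0, 0, 0], [0, 0, 0]],
    [[0, 0, 0], [0, 0, 0]],
    [[0, 0, -0.5], [0, 0, 0]],
    [[0, 0, -0.8], [0, 0, 0]],
    [[0, 0, -0.8], [0, 0, 0]],
    [[0, 0, -0.5], [0, 0, 0]],
    [[0, 0, 0], [0, 0, 0]],
  ],
  gripper=-1,
  force=25,
)

```text
time: 21.7
tool_pos: [0.4863, 0.0945, 0.0977]
tool_rot: [3.14, 0.001, 2.332]
contact_force: [0.7, 0.7, -1.6]
opening: 0.0399
grip_force: 25.0
```

Emit:
send_rows(
  plan=[
    [[0, 0, 0], [0, 0, 0.097]],
    [[0, 0, 0], [0, 0, 0.097]],
    [[0, 0, 0], [0, 0, 0.097]],
    [[0, 0, 0], [0, 0, 0.097]],
    [[0, 0, 0], [0, 0, 0.097]],
    [[0.1, 0.6, 0], [0, 0, 0]],
    [[0.15, 0.9, 0], [0, 0, 0]],
    [[0.15, 0.9, 0], [0, 0, 0]],
    [[0.15, 0.9, 0], [0, 0, 0]],
    [[0.15, 0.9, 0], [0, 0, 0]],
  ],
)

```text
time: 22.95
tool_pos: [0.5909, 0.112, 0.0956]
tool_rot: [-3.14, 0.0, 1.57]
contact_force: [0.5, 0.8, -0.9]
opening: 0.04
grip_force: 25.0
```

Emit:
send_rows(
  plan=[
    [[0.1, 0.9, 0], [0, 0, 0]],
    [[0, 0.9, 0], [0, 0, 0]],
    [[0, 0.2, 0], [0, 0, 0]],
    [[0, 0, 0.4], [0, 0, 0]],
    [[0, 0, 0.7], [0, 0, 0]],
    [[0, 0, 0.7], [0, 0, 0]],
    [[0, 0, 0.6], [0, 0, 0]],
    [[0, 0, 0.35], [0, 0, 0]],
    [[0, 0, 0.05], [0, 0, 0]],
    [[0, 0, 0], [0, 0, 0]],
  ],
)

```text
time: 24.2
tool_pos: [0.6412, 0.1144, 0.0271]
tool_rot: [3.141, -0.0, 1.57]
contact_force: [0.5, 0.0, -1.9]
opening: 0.0399
grip_force: 25.0
```

Emit:
send_rows(
  plan=[
    [[0, 0, 0], [0, 0, 0]],
    [[0, 0, 0], [0, 0, 0]],
    [[0, 0, 0], [0, 0, 0]],
    [[0, 0, -0.4], [0, 0, 0]],
    [[0, 0, -0.8], [0, 0, 0]],
    [[0, 0, -1], [0, 0, 0]],
    [[0, 0, -1], [0, 0, 0]],
    [[0, 0, -1], [0, 0, 0]],
    [[0, 0, -0.8], [0, 0, 0]],
    [[0, 0, 0], [0, 0, 0]],
  ],
  gripper=0.3,
)

```text
time: 25.45
tool_pos: [0.6419, 0.1145, 0.1542]
tool_rot: [3.137, -0.0, 1.57]
contact_force: [-0.7, -0.2, 0.3]
opening: 0.0596
grip_force: 0.0
```

Emit:
send_rows(
  plan=[
    [[0, 0, 0], [0, 0, -0.114]],
    [[0, -0.5, 0], [0, 0, -0.114]],
    [[0, -0.5, 0], [0, 0, -0.114]],
    [[0, 0, 0], [0, 0, -0.114]],
    [[0, 0, 0], [0, 0, -0.114]],
    [[0, 0, 0], [0, 0, -0.114]],
    [[0, 0, 0], [0, 0, -0.114]],
    [[0, 0, 0], [0, 0, -0.114]],
    [[0, 0, 0], [0, 0, -0.114]],
    [[0, 0, 0], [0, 0, 0]],
  ],
  gripper=-1,
)

```text
time: 26.7
tool_pos: [0.6164, 0.1078, 0.1509]
tool_rot: [3.142, -0.001, -3.103]
contact_force: [0.1, -0.7, -0.0]
opening: 0.0003
grip_force: 0.0
```

```bash
cat > path.py <<'E'
from h import *
import sys
# board frame estimate
yaw=.0405;Rb=np.array([[np.cos(yaw),-np.sin(yaw)],[np.sin(yaw),np.cos(yaw)]])
pegA=np.array([.5467,.234]);pegB=np.array([.5534,.0741])
def rot(t): return np.array([[np.cos(t),-np.sin(t)],[np.sin(t),np.cos(t)]])
O=np.mean([pegA-Rb@[.055,.054],pegB-Rb@[.055,-.106]],0)
PA=O+Rb@[.055,.054];PB=O+Rb@[.055,-.106]
def tcp(peg,th,yp,hx=.0095,hy=.019,gap=0.):
    p=peg+Rb@rot(th)@[-.065-gap,yp+.056]
    return p-Rb@np.array([hx,hy])   # far-left tool corner touches
E
python3 - <<'E'
from path import *
print('O',O,PA,PB,robot.observe()['tool_pos'],robot.observe()['tool_rot'])
for n,peg in(('A',PA),('B',PB)):
    print(n,'start gap',tcp(peg,.74,.044,gap=.015))
    for th,yp in zip(np.linspace(.74,0,8),np.linspace(.044,.025,8)): print(round(th,3),np.round(tcp(peg,th,yp),4))
s,d=snap('side');P=cloud('side',d);t,_=snap('top')
cv2.imwrite('pics/c6.png',np.hstack([cv2.resize(s[190:410,190:490],(400,293)),cv2.resize(t[130:350,220:520],(400,293))]))
E
```

```text
O [0.49404239 0.17780179] [0.54681089 0.2339844 ] [0.55328911 0.0741156 ] [0.61636781 0.10775048 0.15085741] [ 3.14151407e+00 -1.36438656e-03 -3.10288753e+00]
A start gap [0.41087954 0.22938073]
0.74 [0.4215 0.2399]
0.634 [0.4266 0.25  ]
0.529 [0.4324 0.2593]
0.423 [0.4389 0.2677]
0.317 [0.446  0.2754]
0.211 [0.4536 0.2821]
0.106 [0.4616 0.288 ]
0.0 [0.4699 0.2929]
B start gap [0.41735777 0.06951193]
0.74 [0.428  0.0801]
0.634 [0.433  0.0901]
0.529 [0.4389 0.0994]
0.423 [0.4454 0.1079]
0.317 [0.4525 0.1155]
0.211 [0.4601 0.1222]
0.106 [0.4681 0.1281]
0.0 [0.4763 0.133 ]
```

View pics/c6.png

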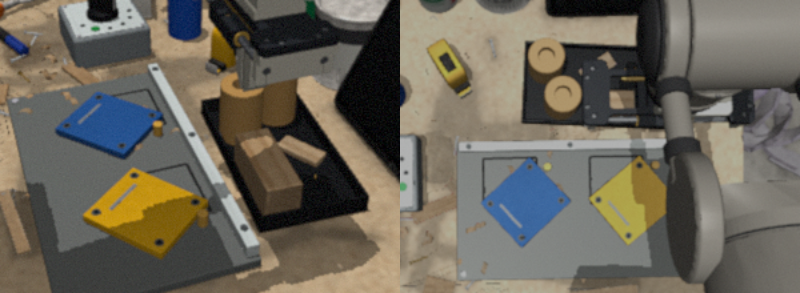

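All three items lie in the tray and both plates are untouched. Working out the push rows for B.

```bash
cat > plan.py <<'E'
from path import *
def units(a,b):
    d=Rb.T@(np.array(b)-np.array(a))/.025; return [round(-d[0],2),round(d[1],2)]
def plan(peg,th0,cur,N=18):
    s=tcp(peg,th0,.043,gap=.012)
    print('to start',s,units(cur,s))
    q=[s]+[tcp(peg,t,y) for t,y in zip(np.linspace(th0,0,N),np.linspace(.043,.025,N))]
    print([units(a,b) for a,b in zip(q,q[1:])])
E
python3 -c "
from plan import *
plan(PB,.68,robot.observe()['tool_pos'][:2])
plan(PA,.74,[.4763,.133])"
```

```text
to start [0.42138626 0.0783411 ] [np.float64(7.85), np.float64(-0.86)]
[[np.float64(-0.37), np.float64(0.3)], [np.float64(-0.09), np.float64(0.15)], [np.float64(-0.09), np.float64(0.14)], [np.float64(-0.1), np.float64(0.14)], [np.float64(-0.1), np.float64(0.13)], [np.float64(-0.1), np.float64(0.13)], [np.float64(-0.11), np.float64(0.12)], [np.float64(-0.11), np.float64(0.12)], [np.float64(-0.11), np.float64(0.11)], [np.float64(-0.12), np.float64(0.11)], [np.float64(-0.12), np.float64(0.1)], [np.float64(-0.12), np.float64(0.1)], [np.float64(-0.12), np.float64(0.09)], [np.float64(-0.12), np.float64(0.09)], [np.float64(-0.13), np.float64(0.08)], [np.float64(-0.13), np.float64(0.07)], [np.float64(-0.13), np.float64(0.07)], [np.float64(-0.13), np.float64(0.06)]]
to start [0.41371486 0.23078107] [np.float64(2.34), np.float64(4.01)]
[[np.float64(-0.35), np.float64(0.32)], [np.float64(-0.08), np.float64(0.17)], [np.float64(-0.09), np.float64(0.16)], [np.float64(-0.09), np.float64(0.16)], [np.float64(-0.1), np.float64(0.15)], [np.float64(-0.1), np.float64(0.15)], [np.float64(-0.11), np.float64(0.14)], [np.float64(-0.11), np.float64(0.13)], [np.float64(-0.12), np.float64(0.13)], [np.float64(-0.12), np.float64(0.12)], [np.float64(-0.12), np.float64(0.12)], [np.float64(-0.13), np.float64(0.11)], [np.float64(-0.13), np.float64(0.1)], [np.float64(-0.13), np.float64(0.1)], [np.float64(-0.14), np.float64(0.09)], [np.float64(-0.14), np.float64(0.09)], [np.float64(-0.14), np.float64(0.08)], [np.float64(-0.14), np.float64(0.07)]]
```

```bash
cat > plan.py <<'E'
from path import *
def units(a,b):
    d=Rb.T@(np.array(b)-np.array(a))/.025; return [float(round(d[1],2)),float(round(d[0],2))]
def plan(peg,th0,cur,N=18):
    f=lambda t,y,g=0:tcp(peg,t,y,.019,.0095,g)
    s=f(th0,.043,.012)
    print('to start',s,units(cur,s))
    q=[s]+[f(t,y) for t,y in zip(np.linspace(th0,0,N),np.linspace(.043,.02,N))]
    print('end',q[-1]);print([units(a,b) for a,b in zip(q,q[1:])])
E
python3 -c "
from plan import *
plan(PB,.68,robot.observe()['tool_pos'][:2])
plan(PA,.74,[.4763,.133])"
```

```text
to start [0.4115094  0.08744866] [-0.48, -8.23]
end [0.46666548 0.13716   ]
[[0.3, 0.37], [0.14, 0.09], [0.13, 0.1], [0.13, 0.1], [0.12, 0.1], [0.12, 0.11], [0.11, 0.11], [0.1, 0.11], [0.1, 0.11], [0.09, 0.12], [0.09, 0.12], [0.08, 0.12], [0.08, 0.12], [0.07, 0.12], [0.07, 0.12], [0.06, 0.12], [0.06, 0.12], [0.05, 0.12]]
to start [0.40383801 0.23988864] [4.39, -2.72]
end [0.46018725 0.2970288 ]
[[0.32, 0.35], [0.16, 0.09], [0.15, 0.09], [0.15, 0.1], [0.14, 0.1], [0.13, 0.11], [0.13, 0.11], [0.12, 0.11], [0.12, 0.12], [0.11, 0.12], [0.1, 0.12], [0.1, 0.13], [0.09, 0.13], [0.09, 0.13], [0.08, 0.13], [0.07, 0.13], [0.07, 0.13], [0.06, 0.13]]
```

Emit:
send_rows(
  plan=[
    [[0, 0, 0], [0, 0, 0.111]],
    [[0, 0, 0], [0, 0, 0.111]],
    [[0, 0, 0], [0, 0, 0.111]],
    [[0, 0, 0], [0, 0, 0.111]],
    [[0, 0, 0], [0, 0, 0.111]],
    [[0, 0, 0], [0, 0, 0.111]],
    [[0, 0, 0], [0, 0, 0.111]],
    [[0, 0, 0], [0, 0, 0.111]],
    [[0, 0, 0], [0, 0, 0.111]],
    [[0, -0.3, 0], [0, 0, 0]],
  ],
)

```text
time: 28.05
tool_pos: [0.6092, 0.1074, 0.1514]
tool_rot: [-3.141, -0.0, 1.612]
contact_force: [-0.5, 0.2, 0.0]
opening: 0.0005
grip_force: 0.0
```

Emit:
send_rows(
  plan=[
    [[-0.05, -0.6, 0], [0, 0, 0]],
    [[-0.05, -0.9, 0], [0, 0, 0]],
    [[-0.05, -0.9, 0], [0, 0, 0]],
    [[-0.05, -0.9, 0], [0, 0, 0]],
    [[-0.05, -0.9, 0], [0, 0, 0]],
    [[-0.05, -0.9, 0], [0, 0, 0]],
    [[-0.05, -0.9, 0], [0, 0, 0]],
    [[-0.05, -0.9, 0], [0, 0, 0]],
    [[-0.08, -0.9, 0], [0, 0, 0]],
    [[0, -0.13, 0], [0, 0, 0]],
  ],
)

```text
time: 29.3
tool_pos: [0.4104, 0.0871, 0.1518]
tool_rot: [-3.141, -0.0, 1.615]
contact_force: [0.6, 0.5, 0.1]
opening: 0.0003
grip_force: 0.0
```

Emit:
send_rows(
  plan=[
    [[0, 0, 0], [0, 0, 0]],
    [[0, 0, 0.6], [0, 0, 0]],
    [[0, 0, 0.9], [0, 0, 0]],
    [[0, 0, 0.9], [0, 0, 0]],
    [[0, 0, 0.9], [0, 0, 0]],
    [[0, 0, 0.9], [0, 0, 0]],
    [[0, 0, 0.7], [0, 0, 0]],
    [[0, 0, 0.3], [0, 0, 0]],
    [[0, 0, 0], [0, 0, 0]],
    [[0, 0, 0], [0, 0, 0]],
  ],
)

```text
time: 30.55
tool_pos: [0.4124, 0.0872, 0.0222]
tool_rot: [3.14, -0.0, 1.613]
contact_force: [0.8, -0.4, 0.6]
opening: 0.0003
grip_force: 0.0
```

Emit:
send_rows(
  plan=[
    [[0, 0, 0.15], [0, 0, 0]],
    [[0, 0, 0.1], [0, 0, 0]],
    [[0.15, 0.18, 0], [0, 0, 0]],
    [[0.15, 0.18, 0], [0, 0, 0]],
    [[0.14, 0.09, 0], [0, 0, 0]],
    [[0.13, 0.1, 0], [0, 0, 0]],
    [[0.13, 0.1, 0], [0, 0, 0]],
    [[0.12, 0.1, 0], [0, 0, 0]],
    [[0.12, 0.11, 0], [0, 0, 0]],
    [[0, 0, 0], [0, 0, 0]],
  ],
)

```text
time: 31.8
tool_pos: [0.4314, 0.1118, 0.0152]
tool_rot: [-3.14, -0.0, 1.613]
contact_force: [-4.6, 1.8, 2.0]
opening: 0.0003
grip_force: 2.1
```

```bash
cat > pl.py <<'E'
from path import *
def plate(col,cam='side'):
    im,d=snap(cam);h=cv2.cvtColor(im,cv2.COLOR_BGR2HSV);P=cloud(cam,d)
    lo,hi=((95,120,40),(125,255,255)) if col=='A' else ((18,130,60),(32,255,255))
    m=cv2.inRange(h,lo,hi)>0
    b=(P[...,:2]-O)@Rb
    m&=(P[...,2]>.012)&(P[...,2]<.03)&(abs(b[...,0]+.01)<.1)&((b[...,1]>.04) if col=='A' else (b[...,1]<.06))
    n,l,st,_=cv2.connectedComponentsWithStats(m.astype(np.uint8));k=1+np.argmax(st[1:,4]);m=l==k
    # rays intersect z=.022 plane for top outline (includes side faces)
    m2=m&(P[...,2]>.0185)
    q=b[m2].astype(np.float32);r=cv2.minAreaRect(q)
    bx=cv2.boxPoints(r)*1000
    print(col,len(q),'ctr',np.round(np.array(r[0])*1000,1),'size',np.round(np.array(r[1])*1000,1),'ang',round(r[2],1));print(np.round(bx,1).tolist())
    return im
E
python3 - <<'E'
from pl import *
plate('A');im=plate('B')
cv2.imwrite('pics/c7.png',cv2.resize(im[210:410,190:430],(720,600),interpolation=cv2.INTER_CUBIC))
E
```

```text
A 335 ctr [  7.9 107.6] size [55.  45.4] ang 46.9
[[-27.5, 103.0999984741211], [5.699999809265137, 72.0999984741211], [43.20000076293945, 112.19999694824219], [10.100000381469727, 143.1999969482422]]
B 3027 ctr [ 10.3 -77.5] size [ 92.4 112.2] ang 33.2
[[-59.099998474121094, -55.79999923706055], [2.4000000953674316, -149.6999969482422], [79.69999694824219, -99.0999984741211], [18.200000762939453, -5.199999809265137]]
```

View pics/c7.png

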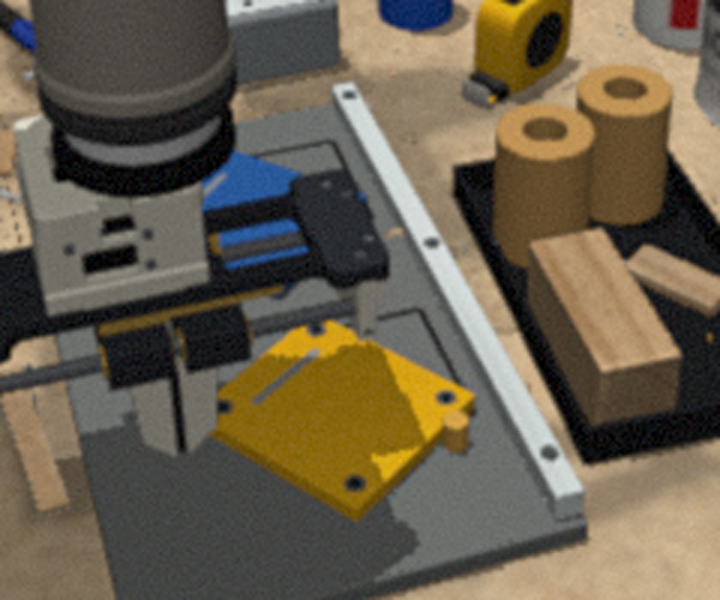

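The yellow plate is turning about its peg, and its corner still bears on the peg at (455,430). Continuing.

Emit:
send_rows(
  plan=[
    [[0.11, 0.11, -0.02], [0, 0, 0]],
    [[0.1, 0.11, 0], [0, 0, 0]],
    [[0.1, 0.11, 0], [0, 0, 0]],
    [[0.09, 0.12, 0], [0, 0, 0]],
    [[0.09, 0.12, 0], [0, 0, 0]],
    [[0.08, 0.12, 0], [0, 0, 0]],
    [[0.08, 0.12, 0], [0, 0, 0]],
    [[0, 0, 0], [0, 0, 0]],
    [[0, 0, 0], [0, 0, 0]],
    [[0, 0, 0], [0, 0, 0]],
  ],
)

```text
time: 33.15
tool_pos: [0.441, 0.1289, 0.0146]
tool_rot: [-3.12, 0.0, 1.613]
contact_force: [-29.5, 4.6, 19.5]
opening: 0.0004
grip_force: 17.2
```

Run:
```python
from pl import *
im=plate('B')
cv2.imwrite('pics/c8.png',cv2.resize(im[280:400,240:400],(800,600),interpolation=cv2.INTER_CUBIC))
```

```text
B 2955 ctr [ 15.4 -70.9] size [ 91.4 111.4] ang 24.4
[[-49.20000076293945, -39.0], [-3.299999952316284, -140.39999389648438], [80.0, -102.69999694824219], [34.0, -1.2999999523162842]]
```

View pics/c8.png

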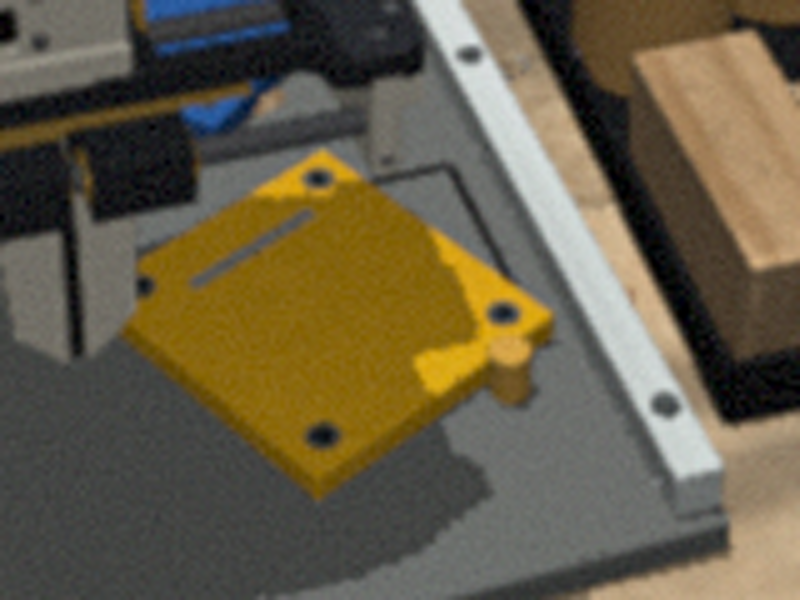

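The fingertips are chamfered along the closing direction, so this face wedges down on the plate and jams. I'll back off and push with the fingers' flat side (tool x).

Emit:
send_rows(
  plan=[
    [[-0.1, -0.3, 0], [0, 0, 0]],
    [[-0.2, -0.4, 0], [0, 0, 0]],
    [[-0.2, -0.6, 0], [0, 0, 0]],
    [[0, -0.4, 0], [0, 0, 0]],
    [[0, 0, -0.6], [0, 0, 0]],
    [[0, 0, -0.8], [0, 0, 0]],
    [[0, 0, -0.4], [0, 0, 0]],
    [[0, 0, 0], [0, 0, -0.111]],
    [[0, 0, 0], [0, 0, -0.111]],
    [[0, 0, 0], [0, 0, -0.111]],
  ],
)

```text
time: 34.45
tool_pos: [0.4102, 0.1143, 0.0609]
tool_rot: [3.141, 0.0, 2.141]
contact_force: [-0.5, -0.0, 0.5]
opening: 0.0006
grip_force: 0.0
```

Emit:
send_rows(
  plan=[
    [[0, 0, 0], [0, 0, -0.111]],
    [[0, 0, 0], [0, 0, -0.111]],
    [[0, 0, 0], [0, 0, -0.111]],
    [[0, 0, 0], [0, 0, -0.111]],
    [[0, 0, 0], [0, 0, -0.111]],
    [[0, 0, 0], [0, 0, -0.111]],
    [[0, 0, 0], [0, 0, 0]],
    [[0, 0, 0], [0, 0, 0]],
    [[0, 0, 0], [0, 0, 0]],
    [[0, 0, 0], [0, 0, 0]],
  ],
)

```text
time: 35.7
tool_pos: [0.4099, 0.1144, 0.061]
tool_rot: [3.142, 0.0, -3.102]
contact_force: [0.4, -0.4, 0.3]
opening: 0.0004
grip_force: 0.0
```

Run:
```python
from pl import *
plate('A');im=plate('B')
print(robot.observe()['tool_pos'],(robot.observe()['tool_pos'][:2]-O)@Rb)
```

```text
A 1479 ctr [ 4.3 84.9] size [ 89.9 101.4] ang 42.7
[[-63.099998474121094, 91.69999694824219], [5.599999904632568, 17.100000381469727], [71.69999694824219, 78.0], [3.0, 152.60000610351562]]
B 3044 ctr [ 15.1 -70.4] size [ 91.6 112.4] ang 25.3
[[-50.29999923706055, -39.20000076293945], [-2.299999952316284, -140.8000030517578], [80.5, -101.69999694824219], [32.5, -0.10000000149011612]]
[0.40988334 0.1143598  0.06097281] [-0.08665874 -0.05998246]
```

Emit:
send_rows(
  plan=[
    [[-0.4, 0.05, 0.4], [0, 0, 0]],
    [[-0.5, 0.05, 0.5], [0, 0, 0]],
    [[0, 0, 0.5], [0, 0, 0]],
    [[0, 0, 0.3], [0, 0, 0]],
    [[0, 0, 0.08], [0, 0, 0]],
    [[0, 0, 0], [0, 0, 0]],
    [[-0.18, 0.09, 0], [0, 0, 0]],
    [[-0.18, 0.09, 0], [0, 0, 0]],
    [[-0.14, 0.1, 0], [0, 0, 0]],
    [[-0.14, 0.1, 0], [0, 0, 0]],
  ],
)

```text
time: 37.05
tool_pos: [0.4452, 0.128, 0.0162]
tool_rot: [-3.141, -0.006, -3.101]
contact_force: [-11.0, 0.3, 8.6]
opening: 0.0005
grip_force: 6.1
```

Emit:
send_rows(
  plan=[
    [[-0.15, 0.06, 0], [0, 0, 0]],
    [[-0.15, 0.06, 0], [0, 0, 0]],
    [[0, 0, 0], [0, 0, 0]],
    [[0, 0, 0], [0, 0, 0]],
    [[0, 0, 0], [0, 0, 0]],
    [[0, 0, 0], [0, 0, 0]],
    [[0, 0, 0], [0, 0, 0]],
    [[0, 0, 0], [0, 0, 0]],
    [[0, 0, 0], [0, 0, 0]],
    [[0, 0, 0], [0, 0, 0]],
  ],
)

```text
time: 38.3
tool_pos: [0.4478, 0.1313, 0.0159]
tool_rot: [-3.141, -0.015, -3.1]
contact_force: [-20.4, 2.1, 19.0]
opening: 0.0003
grip_force: 12.1
```

Run:
```python
from pl import *
im=plate('B')
print(robot.observe()['tool_pos'],(robot.observe()['tool_pos'][:2]-O)@Rb)
cv2.imwrite('pics/c9.png',cv2.resize(im[280:400,240:400],(800,600),interpolation=cv2.INTER_CUBIC))
```

```text
B 2245 ctr [ 18.6 -67.5] size [ 91.3 112.7] ang 19.9
[[-43.5, -30.0], [-5.199999809265137, -136.0], [80.69999694824219, -105.0], [42.400001525878906, 1.0]]
[0.44780384 0.13133969 0.01591516] [-0.04808184 -0.04455185]
```

View pics/c9.png

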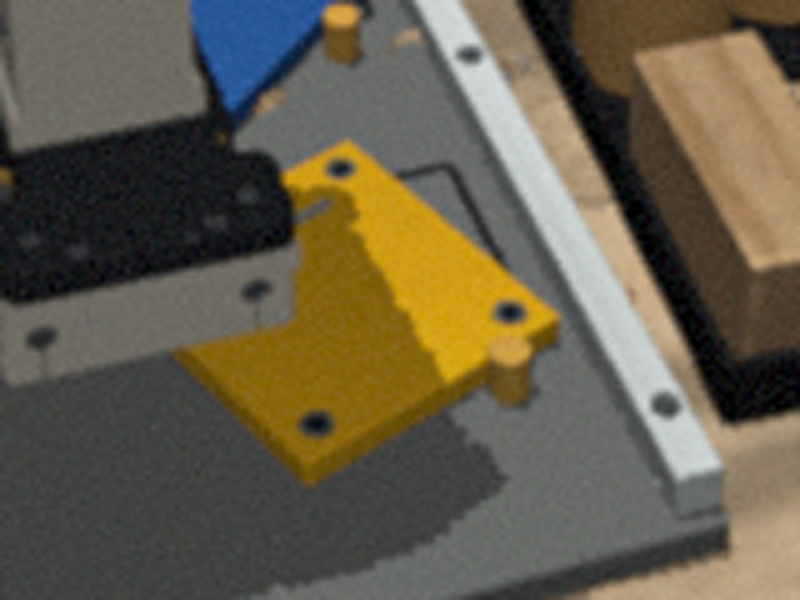

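The flat face has to lie parallel to the plate's edge, so the tool must turn along with the plate.

Emit:
send_rows(
  plan=[
    [[0.3, 0, 0], [0, 0, 0]],
    [[0.4, 0, 0], [0, 0, 0]],
    [[0, 0, 0], [0, 0, -0.111]],
    [[0, 0, 0], [0, 0, -0.111]],
    [[-0.18, -0.12, 0], [0, 0, 0]],
    [[-0.2, -0.12, 0], [0, 0, 0]],
    [[0, 0, 0], [0, 0, 0]],
    [[-0.12, 0, 0], [0, 0, 0]],
    [[-0.12, 0, 0], [0, 0, 0]],
    [[-0.06, 0, 0], [0, 0, 0]],
  ],
)

```text
time: 39.6
tool_pos: [0.4546, 0.1316, 0.0161]
tool_rot: [3.141, -0.002, -2.753]
contact_force: [-3.5, 0.5, -0.6]
opening: 0.0
grip_force: 1.3
```

Emit:
send_rows(
  plan=[
    [[-0.18, 0.02, 0], [0, 0, 0.03]],
    [[-0.18, 0.02, 0], [0, 0, 0.032]],
    [[0, 0, 0], [0, 0, 0]],
    [[0, 0, 0], [0, 0, 0]],
    [[0, 0, 0], [0, 0, 0]],
    [[0, 0, 0], [0, 0, 0]],
    [[0, 0, 0], [0, 0, 0]],
    [[0, 0, 0], [0, 0, 0]],
    [[0, 0, 0], [0, 0, 0]],
    [[0, 0, 0], [0, 0, 0]],
  ],
)

```text
time: 40.85
tool_pos: [0.4587, 0.1357, 0.0156]
tool_rot: [3.139, -0.01, -2.85]
contact_force: [-15.1, 1.6, 8.2]
opening: 0.0004
grip_force: 6.6
```

Run:
```python
from pl import *
im=plate('B')
print((robot.observe()['tool_pos'][:2]-O)@Rb)
```

```text
B 1837 ctr [ 27.1 -68.5] size [ 91.6 102.2] ang 15.2
[[-30.5, -31.200000762939453], [-3.700000047683716, -129.8000030517578], [84.5999984741211, -105.9000015258789], [57.900001525878906, -7.199999809265137]]
[-0.03705365 -0.04064726]
```

Emit:
send_rows(
  plan=[
    [[0.2, 0, 0], [0, 0, 0]],
    [[0.2, 0, -0.02], [0, 0, 0]],
    [[0, 0.28, 0], [0, 0, 0]],
    [[0, 0.28, 0], [0, 0, 0]],
    [[-0.12, 0, 0], [0, 0, 0]],
    [[-0.12, 0, 0], [0, 0, 0]],
    [[-0.12, 0, 0], [0, 0, 0]],
    [[-0.12, 0, 0], [0, 0, 0]],
    [[0, 0, 0], [0, 0, 0]],
    [[0, 0, 0], [0, 0, 0]],
  ],
)

```text
time: 42.15
tool_pos: [0.4583, 0.1497, 0.0162]
tool_rot: [3.14, -0.007, -2.85]
contact_force: [-8.6, 4.3, 4.6]
opening: 0.0004
grip_force: 4.1
```

Run:
```python
from pl import *
im=plate('B')
print((robot.observe()['tool_pos'][:2]-O)@Rb)
cv2.imwrite('pics/c10.png',cv2.resize(im[280:400,240:400],(800,600),interpolation=cv2.INTER_CUBIC))
```

```text
B 2230 ctr [ 27.1 -63.8] size [ 91.5 110.5] ang 14.3
[[-30.899999618530273, -21.600000381469727], [-3.5, -128.6999969482422], [85.19999694824219, -106.0], [57.79999923706055, 1.100000023841858]]
[-0.03689087 -0.02666035]
```

Emit:
send_rows(
  plan=[
    [[-0.12, 0.04, 0], [0, 0, 0.02]],
    [[-0.12, 0.04, 0], [0, 0, 0.02]],
    [[-0.12, 0.04, 0], [0, 0, 0.02]],
    [[-0.12, 0.04, 0], [0, 0, 0.02]],
    [[0, 0, 0], [0, 0, 0]],
    [[0, 0, 0], [0, 0, 0]],
    [[0, 0, 0], [0, 0, 0]],
    [[0, 0, 0], [0, 0, 0]],
    [[0, 0, 0], [0, 0, 0]],
    [[0, 0, 0], [0, 0, 0]],
  ],
)

```text
time: 43.45
tool_pos: [0.4706, 0.1566, 0.0163]
tool_rot: [3.141, -0.004, -2.976]
contact_force: [-5.2, 3.3, -0.2]
opening: 0.0003
grip_force: 2.5
```

Run:
```python
from pl import *
im=plate('B')
print((robot.observe()['tool_pos'][:2]-O)@Rb)
cv2.imwrite('pics/c10.png',cv2.resize(im[280:400,240:400],(800,600),interpolation=cv2.INTER_CUBIC))
```

```text
B 2248 ctr [ 32.7 -58.4] size [ 90.8 113.3] ang 4.6
[[-17.100000381469727, -5.599999904632568], [-8.0, -118.5], [82.5, -111.30000305175781], [73.4000015258789, 1.7000000476837158]]
[-0.02430684 -0.02024831]
```

View pics/c10.png

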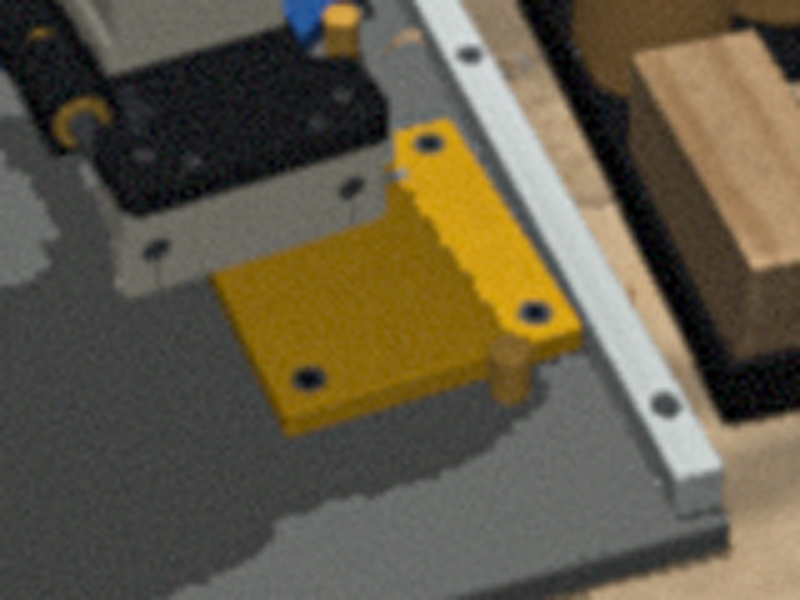

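Plate B is nearly square, still on its peg and almost at the fence. Finishing the swing gently.

Emit:
send_rows(
  plan=[
    [[-0.08, 0.01, 0], [0, 0, 0.02]],
    [[-0.08, 0.01, 0], [0, 0, 0.02]],
    [[-0.08, 0, 0], [0, 0, 0.011]],
    [[-0.04, 0, 0], [0, 0, 0]],
    [[0, 0, 0], [0, 0, 0]],
    [[0, 0, 0], [0, 0, 0]],
    [[0, 0, 0], [0, 0, 0]],
    [[0, 0, 0], [0, 0, 0]],
    [[0, 0, 0], [0, 0, 0]],
    [[0, 0, 0], [0, 0, 0]],
  ],
)

```text
time: 44.75
tool_pos: [0.4727, 0.1585, 0.016]
tool_rot: [3.14, -0.014, -3.056]
contact_force: [-18.3, 6.9, 11.0]
opening: 0.0006
grip_force: 8.9
```

Run:
```python
from pl import *
im=plate('B')
print((robot.observe()['tool_pos'][:2]-O)@Rb)
```

```text
B 2274 ctr [ 34.  -58.9] size [ 90.8 112.7] ang 3.0
[[-14.300000190734863, -5.099999904632568], [-8.399999618530273, -117.5999984741211], [82.30000305175781, -112.80000305175781], [76.30000305175781, -0.30000001192092896]]
[-0.02209145 -0.01842919]
```

Emit:
send_rows(
  plan=[
    [[0.2, 0, 0], [0, 0, 0]],
    [[0.1, 0, 0], [0, 0, -0.02]],
    [[0, 0.25, 0], [0, 0, 0]],
    [[0, 0.25, 0], [0, 0, 0]],
    [[-0.1, 0, 0], [0, 0, 0]],
    [[-0.1, 0, 0], [0, 0, 0]],
    [[-0.08, 0, 0], [0, 0, 0.01]],
    [[-0.08, 0, 0], [0, 0, 0.01]],
    [[0, 0, 0], [0, 0, 0]],
    [[0, 0, 0], [0, 0, 0]],
  ],
)

```text
time: 46.05
tool_pos: [0.4747, 0.1713, 0.0163]
tool_rot: [3.14, -0.009, -3.056]
contact_force: [-13.9, 7.4, 7.8]
opening: 0.0003
grip_force: 6.6
```

Run:
```python
from pl import *
im=plate('B')
print((robot.observe()['tool_pos'][:2]-O)@Rb)
```

```text
B 2513 ctr [ 35.5 -57.5] size [ 90.7 113.7] ang 0.3
[[-10.100000381469727, -0.800000011920929], [-9.600000381469727, -114.5], [81.0999984741211, -114.0999984741211], [80.5999984741211, -0.4000000059604645]]
[-0.01963171 -0.00569471]
```

Emit:
send_rows(
  plan=[
    [[0.25, 0, 0], [0, 0, 0]],
    [[0.1, 0, 0], [0, 0, 0.028]],
    [[0, -0.6, 0], [0, 0, 0]],
    [[0, -0.6, 0], [0, 0, 0]],
    [[0, -0.5, 0], [0, 0, 0]],
    [[-0.12, 0, 0], [0, 0, 0]],
    [[-0.12, 0, 0], [0, 0, 0]],
    [[-0.12, 0, 0], [0, 0, 0]],
    [[-0.04, 0, 0], [0, 0, 0]],
    [[0, 0, 0], [0, 0, 0]],
  ],
)

```text
time: 47.35
tool_pos: [0.477, 0.1274, 0.0163]
tool_rot: [-3.141, -0.012, -3.098]
contact_force: [-14.2, -3.5, 10.8]
opening: 0.0001
grip_force: 7.4
```

Emit:
send_rows(
  plan=[
    [[0.4, 0, 0], [0, 0, 0]],
    [[0.6, 0, 0], [0, 0, 0]],
    [[0, 0, -0.8], [0, 0, 0]],
    [[0, 0, -0.9], [0, 0, 0]],
    [[0, 0, -0.8], [0, 0, 0]],
    [[0, 0.8, 0], [0, 0, 0]],
    [[0, 0.9, 0], [0, 0, 0]],
    [[0, 0.9, 0], [0, 0, 0]],
    [[0, 0.8, 0], [0, 0, 0]],
    [[0, 0, 0], [0, 0, 0]],
  ],
)

```text
time: 48.6
tool_pos: [0.4538, 0.2129, 0.0795]
tool_rot: [3.141, 0.001, -3.097]
contact_force: [0.1, -0.5, 0.1]
opening: 0.0003
grip_force: 0.0
```

Run:
```python
from pl import *
im=plate('B');plate('A')
print(robot.observe()['tool_pos'],(robot.observe()['tool_pos'][:2]-O)@Rb)
```

```text
B 2839 ctr [ 35.7 -57.2] size [ 90.9 114.6] ang 0.1
[[-9.800000190734863, 0.0], [-9.699999809265137, -114.5999984741211], [81.19999694824219, -114.4000015258789], [81.0999984741211, 0.20000000298023224]]
A 1517 ctr [ 4.3 84.9] size [92.1 99.3] ang 42.4
[[-63.20000076293945, 90.5999984741211], [3.799999952316284, 17.200000762939453], [71.80000305175781, 79.30000305175781], [4.900000095367432, 152.60000610351562]]
[0.45373324 0.2115363  0.07944691] [-0.03891022  0.03533892]
```

Emit:
send_rows(
  plan=[
    [[0.6, 0.7, 0], [0, 0, 0]],
    [[0.66, 0.75, 0], [0, 0, 0]],
    [[0, 0, 0], [0, 0, -0.094]],
    [[0, 0, 0], [0, 0, -0.094]],
    [[0, 0, 0], [0, 0, -0.094]],
    [[0, 0, 0], [0, 0, -0.094]],
    [[0, 0, 0], [0, 0, -0.094]],
    [[0, 0, 0.6], [0, 0, 0]],
    [[0, 0, 0.8], [0, 0, 0]],
    [[0, 0, 0.6], [0, 0, 0]],
  ],
)

```text
time: 49.95
tool_pos: [0.4208, 0.2457, 0.0288]
tool_rot: [3.142, -0.0, -2.362]
contact_force: [-0.4, 0.2, 0.5]
opening: 0.0006
grip_force: 0.0
```

Emit:
send_rows(
  plan=[
    [[0, 0, 0.4], [0, 0, 0]],
    [[0, 0, 0.1], [0, 0, 0]],
    [[-0.14, 0, 0], [0, 0, 0]],
    [[-0.14, 0, 0], [0, 0, 0]],
    [[-0.19, 0.11, 0], [0, 0, 0.032]],
    [[-0.19, 0.11, 0], [0, 0, 0.032]],
    [[-0.19, 0.11, 0], [0, 0, 0.032]],
    [[0, 0, 0], [0, 0, 0]],
    [[0, 0, 0], [0, 0, 0]],
    [[0, 0, 0], [0, 0, 0]],
  ],
)

```text
time: 51.2
tool_pos: [0.431, 0.267, 0.0171]
tool_rot: [-3.142, 0.001, -2.512]
contact_force: [-0.4, -0.5, 0.1]
opening: 0.0003
grip_force: 0.0
```

```bash
cat >> pl.py <<'E'
def st(col):
    im=plate(col);o=robot.observe();print('tcp',(o['tool_pos'][:2]-O)@Rb*1000,'z',o['tool_pos'][2],'toolang',np.degrees((o['tool_rot'][2]-np.pi-yaw+np.pi)%(2*np.pi)-np.pi),o['contact_force']);return im
E
python3 -c "
from pl import *
st('A')"
```

```text
A 1203 ctr [ 9.7 85.2] size [91.4 94.7] ang 31.9
[[-54.099998474121094, 101.19999694824219], [-4.0, 20.799999237060547], [73.5999984741211, 69.19999694824219], [23.5, 149.60000610351562]]
tcp [-59.40657159  91.64485505] z 0.017080634916929332 toolang 33.75903410277541 [ 0.48807786 -0.7816801   0.05359301]
```

Emit:
send_rows(
  plan=[
    [[-0.19, 0.1, 0], [0, 0, 0.032]],
    [[-0.19, 0.1, 0], [0, 0, 0.032]],
    [[-0.19, 0.1, 0], [0, 0, 0.032]],
    [[-0.19, 0.1, 0], [0, 0, 0.032]],
    [[0, 0, 0], [0, 0, 0]],
    [[0, 0, 0], [0, 0, 0]],
    [[0, 0, 0], [0, 0, 0]],
    [[0, 0, 0], [0, 0, 0]],
    [[0, 0, 0], [0, 0, 0]],
    [[0, 0, 0], [0, 0, 0]],
  ],
)

```text
time: 52.5
tool_pos: [0.4417, 0.2855, 0.017]
tool_rot: [3.142, 0.0, -2.713]
contact_force: [-2.0, 0.4, -0.8]
opening: 0.0002
grip_force: 0.8
```

```bash
python3 -c "
from pl import *
im=st('A')
cv2.imwrite('pics/c11.png',cv2.resize(im[230:370,200:400],(800,560),interpolation=cv2.INTER_CUBIC))"
```

```text
A 1355 ctr [18.4 87.9] size [90.5 85. ] ang 22.8
[[-39.79999923706055, 109.5999984741211], [-6.699999809265137, 31.200000762939453], [76.5999984741211, 66.30000305175781], [43.599998474121094, 144.6999969482422]]
tcp [-47.92351074 109.70934388] z 0.016977323235726257 toolang 22.222904310212805 [-2.09382841 -0.29341028 -0.71019894]
```

Emit:
send_rows(
  plan=[
    [[-0.19, 0.1, 0], [0, 0, 0.032]],
    [[-0.19, 0.1, 0], [0, 0, 0.032]],
    [[-0.19, 0.1, 0], [0, 0, 0.032]],
    [[-0.19, 0.1, 0], [0, 0, 0.032]],
    [[0, 0, 0], [0, 0, 0]],
    [[0, 0, 0], [0, 0, 0]],
    [[0, 0, 0], [0, 0, 0]],
    [[0, 0, 0], [0, 0, 0]],
    [[0, 0, 0], [0, 0, 0]],
    [[0, 0, 0], [0, 0, 0]],
  ],
)

```text
time: 53.8
tool_pos: [0.4562, 0.3014, 0.0171]
tool_rot: [3.142, 0.0, -2.914]
contact_force: [0.1, -0.1, 0.4]
opening: 0.0007
grip_force: 0.0
```

```bash
python3 -c "
from pl import *
im=st('A')"
```

```text
A 1489 ctr [ 26.4 101.9] size [ 90.2 100.3] ang 11.3
[[-27.700000762939453, 142.1999969482422], [-8.0, 43.79999923706055], [80.5, 61.599998474121094], [60.79999923706055, 160.0]]
tcp [-32.88164562 125.05657476] z 0.01702340898695471 toolang 10.705448727080714 [-0.03839454 -0.54754237 -1.11637711]
```

Emit:
send_rows(
  plan=[
    [[0.1, 0, 0], [0, 0, 0]],
    [[0, 0.22, 0], [0, 0, 0]],
    [[0, 0.22, 0], [0, 0, 0]],
    [[-0.1, 0, 0], [0, 0, 0]],
    [[-0.2, 0.05, 0], [0, 0, 0.032]],
    [[-0.2, 0.05, 0], [0, 0, 0.032]],
    [[-0.2, 0.05, 0], [0, 0, 0.032]],
    [[0, 0, 0], [0, 0, 0]],
    [[0, 0, 0], [0, 0, 0]],
    [[0, 0, 0], [0, 0, 0]],
  ],
)

```text
time: 55.1
tool_pos: [0.4673, 0.3184, 0.0168]
tool_rot: [-3.142, -0.001, -3.065]
contact_force: [-2.2, 1.1, -0.6]
opening: 0.0003
grip_force: 1.2
```

```bash
python3 -c "
from pl import *
im=st('A')"
```

```text
A 1587 ctr [ 33.9 107.6] size [ 89.9 105.1] ang 1.0
[[-11.899999618530273, 159.39999389648438], [-10.100000381469727, 54.20000076293945], [79.69999694824219, 55.70000076293945], [78.0, 160.89999389648438]]
tcp [-20.91351922 141.54914355] z 0.016889434009519855 toolang 2.078439452251908 [-3.32242083  1.30538584 -0.46429404]
```

Emit:
send_rows(
  plan=[
    [[-0.06, 0, 0], [0, 0, 0.01]],
    [[-0.06, 0, 0], [0, 0, 0]],
    [[0, 0, 0], [0, 0, 0]],
    [[0, 0, 0], [0, 0, 0]],
    [[0, 0, 0], [0, 0, 0]],
    [[0.2, 0, 0], [0, 0, 0]],
    [[0.1, 0, 0], [0, 0, 0.013]],
    [[0, -0.6, 0], [0, 0, 0]],
    [[0, -0.65, 0], [0, 0, 0]],
    [[0, 0, 0], [0, 0, 0]],
  ],
)

```text
time: 56.4
tool_pos: [0.4648, 0.2853, 0.017]
tool_rot: [-3.141, -0.0, -3.104]
contact_force: [0.0, -0.2, 1.1]
opening: 0.0006
grip_force: 0.0
```

Emit:
send_rows(
  plan=[
    [[-0.1, 0, 0], [0, 0, 0]],
    [[-0.1, 0, 0], [0, 0, 0]],
    [[-0.1, 0, 0], [0, 0, 0]],
    [[-0.08, 0, 0], [0, 0, 0]],
    [[-0.04, 0, 0], [0, 0, 0]],
    [[0, 0, 0], [0, 0, 0]],
    [[0, 0, 0], [0, 0, 0]],
    [[0, 0, 0], [0, 0, 0]],
    [[0, 0, 0], [0, 0, 0]],
    [[0, 0, 0], [0, 0, 0]],
  ],
)

```text
time: 57.65
tool_pos: [0.4702, 0.2874, 0.0167]
tool_rot: [-3.14, -0.009, -3.1]
contact_force: [-15.8, 0.8, 12.0]
opening: 0.0005
grip_force: 7.6
```

```bash
python3 -c "
from pl import *
im=st('A')"
```

```text
A 1197 ctr [ 35.  107.9] size [103.5  89.8] ang 89.6
[[-10.199999809265137, 56.5], [79.5, 55.79999923706055], [80.30000305175781, 159.3000030517578], [-9.5, 160.0]]
tcp [-19.3561993  110.48970575] z 0.016697554128291346 toolang 0.03425628990942426 [-15.42312793   0.04680896  10.96226703]
```

Emit:
send_rows(
  plan=[
    [[0.4, 0, 0], [0, 0, 0]],
    [[0.6, 0, 0], [0, 0, 0]],
    [[0, 0, -0.8], [0, 0, 0]],
    [[0, 0, -1], [0, 0, 0]],
    [[0, 0, -1], [0, 0, 0]],
    [[0, 0, -1], [0, 0, 0]],
    [[0, -1, -1], [0, 0, 0]],
    [[0, -1, -0.8], [0, 0, 0]],
    [[0, -1, 0], [0, 0, 0]],
    [[0, -1, 0], [0, 0, 0]],
  ],
)

```text
time: 58.95
tool_pos: [0.4544, 0.1859, 0.1574]
tool_rot: [3.141, 0.002, -3.101]
contact_force: [0.6, -0.7, -0.3]
opening: 0.0003
grip_force: 0.0
```

```bash
python3 -c "
from pl import *
st('A');s=st('B');t,d=snap('top')
P=cloud('side',np.load('last_side.npz')['d'])
m=(P[...,2]>.08)&(P[...,2]<.094)&(np.hypot(P[...,0]-.528,P[...,1]-.477)<.03)
q=P[m][:,:2].astype(np.float32);r=cv2.minAreaRect(q);print(len(q),r,cv2.boxPoints(r).tolist())
a=cv2.resize(s[160:240,220:320],(400,320),interpolation=cv2.INTER_CUBIC);b=cv2.resize(t[220:350,170:450],(800,371),interpolation=cv2.INTER_CUBIC)
c=cv2.resize(t[235:290,180:230],(352,320),interpolation=cv2.INTER_CUBIC);z=np.zeros((320,48,3),np.uint8)
o=np.vstack([np.hstack([a,c,z]),b]);print(o.shape);cv2.imwrite('pics/c13.png',cv2.resize(o,(692,598)))"
```

```text
A 1732 ctr [ 34.9 108.1] size [ 90.5 103.2] ang 0.3
[[-10.699999809265137, 159.39999389648438], [-10.100000381469727, 56.20000076293945], [80.4000015258789, 56.70000076293945], [79.80000305175781, 159.89999389648438]]
tcp [-39.49234863   7.38620968] z 0.15712107727621485 toolang -0.031869944637293784 [ 0.2954083  -0.40164318  0.38638665]
B 2846 ctr [ 35.7 -57. ] size [ 90.8 114.1] ang 0.0
[[-9.699999809265137, 0.10000000149011612], [-9.600000381469727, -114.0999984741211], [81.0999984741211, -114.0], [81.0999984741211, 0.10000000149011612]]
tcp [-39.41963568   8.74751373] z 0.157123464684899 toolang -0.12199516569333002 [-0.29778991 -0.26606274 -1.26104493]
13 ((0.5439699292182922, 0.4665653109550476), (0.005644571967422962, 0.012919420376420021), 5.460414886474609) [[0.5405457615852356, 0.4727271497249603], [0.5417751669883728, 0.45986637473106384], [0.5473940968513489, 0.4604034721851349], [0.5461646914482117, 0.47326424717903137]]
(691, 800, 3)
```

View pics/c13.png

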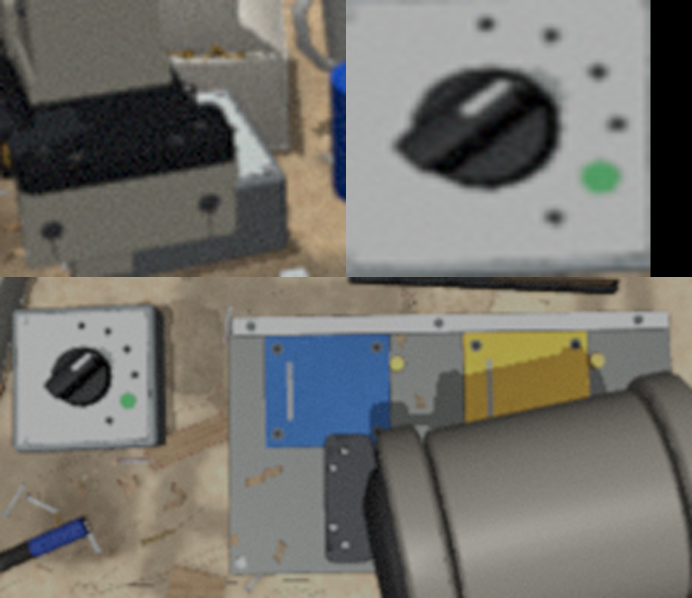

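Both plates lie square, flush on the fence and against their pegs. The pointer stands at about 54° from mark 0, so it is at position 2 and needs two clicks.

Emit:
send_rows(
  plan=[
    [[-0.3, 1, 0], [0, 0, 0]],
    [[-0.3, 1, 0], [0, 0, 0]],
    [[-0.3, 1, 0], [0, 0, 0]],
    [[-0.3, 1, 0], [0, 0, 0]],
    [[-0.3, 1, 0], [0, 0, 0]],
    [[-0.3, 1, 0], [0, 0, 0]],
    [[-0.3, 1, 0], [0, 0, 0]],
    [[-0.3, 1, 0], [0, 0, 0]],
    [[-0.3, 1, 0], [0, 0, 0]],
    [[-0.3, 1, 0], [0, 0, 0]],
  ],
  gripper=0.0,
)

```text
time: 60.35
tool_pos: [0.5184, 0.4415, 0.1566]
tool_rot: [3.141, 0.0, -3.1]
contact_force: [-0.1, -0.3, -0.0]
opening: 0.0455
grip_force: 0.0
```

Emit:
send_rows(
  plan=[
    [[-0.2, 0.77, 0], [0, 0, 0]],
    [[-0.22, 0.77, 0], [0, 0, 0]],
    [[0, 0, 0], [0, 0, 0.106]],
    [[0, 0, 0], [0, 0, 0.106]],
    [[0, 0, 0], [0, 0, 0.106]],
    [[0, 0, 0], [0, 0, 0.106]],
    [[0, 0, 0], [0, 0, 0.106]],
    [[0, 0, 0], [0, 0, 0.106]],
    [[0, 0, 0], [0, 0, 0]],
    [[0, 0, 0], [0, 0, 0]],
  ],
)

```text
time: 61.6
tool_pos: [0.5274, 0.4788, 0.1568]
tool_rot: [3.142, -0.0, 2.187]
contact_force: [1.0, -0.8, 0.6]
opening: 0.0457
grip_force: 0.0
```

```bash
python3 -c "
from h import *
s,d=snap('side');P=cloud('side',d)
m=(P[...,2]>.07)&(P[...,2]<.094)&(np.hypot(P[...,0]-.528,P[...,1]-.477)<.03)
q=P[m];print(len(q),q.min(0),q.max(0))
t=q[q[:,2]>.086][:,:2].astype(np.float32);print(len(t),cv2.minAreaRect(t))
print(proj('side',(.5281,.4775,.09)))
"
```

```text
260 [0.50893145 0.4556346  0.07018048] [0.54694054 0.49652895 0.09076856]
96 ((0.5273928642272949, 0.4750667214393616), (0.019424961879849434, 0.0427575446665287), 48.36829376220703)
[264.99128676 182.05328112]
```

```bash
python3 -c "
from h import *
Q=[]
for i in range(6):
    s,d=snap('side');P=cloud('side',d)
    m=(P[...,2]>.087)&(P[...,2]<.094)&(np.hypot(P[...,0]-.528,P[...,1]-.477)<.03)
    Q.append(P[m][:,:2])
q=np.vstack(Q);c=q.mean(0);w,v=np.linalg.eigh(np.cov((q-c).T));print(len(q),c,np.sqrt(w),np.degrees(np.arctan2(v[1,1],v[0,1])))
im=cv2.imread('pics/top1.png')
g=cv2.cvtColor(im,cv2.COLOR_BGR2GRAY)[248:272,190:215]
m=(g>120);print(np.argwhere(m&(np.hypot(*(np.mgrid[:24,:25]-np.array([12,13])[:,None,None]))<8)).tolist())
cv2.imwrite('pics/c14.png',np.hstack([cv2.resize(s[160:215,235:300],(500,423),interpolation=cv2.INTER_CUBIC)]))
"
```

```text
474 [0.52784162 0.47439932] [0.00433066 0.0119399 ] 133.8694344637535
[[5, 12], [5, 13], [5, 14], [6, 11], [6, 12], [6, 13], [7, 10], [7, 11], [7, 12], [8, 9], [8, 10], [8, 11], [9, 10]]
```

View pics/c14.png

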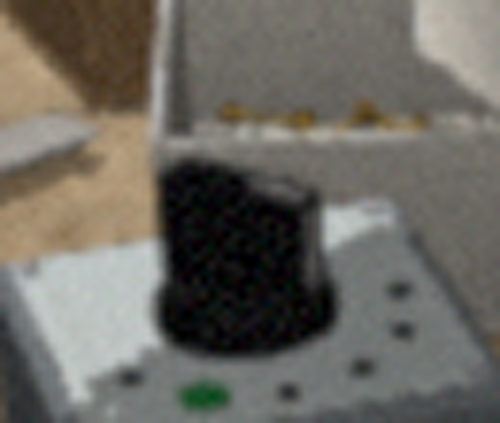

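Emit:
send_rows(
  plan=[
    [[-0.06, 0, 0.4], [0, 0, 0]],
    [[0, 0, 0.7], [0, 0, 0]],
    [[0, 0, 0.8], [0, 0, 0]],
    [[0, 0, 0.8], [0, 0, 0]],
    [[0, 0, 0.6], [0, 0, 0]],
    [[0, 0, 0.3], [0, 0, 0]],
    [[0, 0, 0], [0, 0, 0]],
    [[0, 0, 0], [0, 0, 0]],
    [[0, 0, 0], [0, 0, 0]],
    [[0, 0, 0], [0, 0, 0]],
  ],
)

```text
time: 63.2
tool_pos: [0.5288, 0.4771, 0.0676]
tool_rot: [3.141, -0.0, 2.183]
contact_force: [-1.4, -0.3, 0.0]
opening: 0.0458
grip_force: 0.0
```

Emit:
send_rows(
  plan=[
    [[0, 0, 0], [0, 0, 0]],
    [[0, 0, 0], [0, 0, 0]],
    [[0, 0, 0], [0, 0, 0]],
    [[0, 0, 0], [0, 0, 0]],
    [[0, 0, 0], [0, 0, 0]],
    [[0, 0, 0], [0, 0, 0]],
    [[0, 0, 0], [0, 0, 0]],
    [[0, 0, 0], [0, 0, 0]],
    [[0, 0, 0], [0, 0, 0]],
    [[0, 0, 0], [0, 0, 0]],
  ],
  gripper=-1,
  force=25,
)

```text
time: 64.45
tool_pos: [0.5298, 0.4773, 0.0672]
tool_rot: [3.139, 0.0, 2.183]
contact_force: [4.5, 2.1, -1.8]
opening: 0.0158
grip_force: 25.0
```

```bash
python3 -c "
from h import *
o=robot.observe();print(o['torque'],o['contact_force'],o['opening'],o['tool_rot'],o['tool_pos'])"
```

```text
[ 0.29668243 -0.79052246 -0.03601488] [ 4.50937445  2.10038848 -1.82111891] 0.01582609633612762 [3.13889921e+00 2.53561823e-04 2.18260291e+00] [0.52976118 0.47730181 0.06724122]
```

Opening 15.8 mm with almost no torque: the pads lie flat on the bar, which confirms position 2. First click.

Emit:
send_rows(
  plan=[
    [[0, 0, 0], [0, 0, 0.056]],
    [[0, 0, 0], [0, 0, 0.056]],
    [[0, 0, 0], [0, 0, 0.056]],
    [[0, 0, 0], [0, 0, 0.056]],
    [[0, 0, 0], [0, 0, 0.055]],
    [[0, 0, 0], [0, 0, 0.055]],
    [[0, 0, 0], [0, 0, 0]],
    [[0, 0, 0], [0, 0, 0]],
    [[0, 0, 0], [0, 0, 0]],
    [[0, 0, 0], [0, 0, 0]],
  ],
)

```text
time: 65.7
tool_pos: [0.5297, 0.4782, 0.0675]
tool_rot: [3.139, -0.003, 1.658]
contact_force: [4.6, 4.7, -1.9]
opening: 0.016
grip_force: 25.0
```

```bash
python3 -c "
from h import *
o=robot.observe();print(o['torque'],o['contact_force'],o['opening'],o['tool_rot'],o['tool_pos'])"
```

```text
[ 0.63808172 -0.63724544 -0.11697669] [ 4.63000939  4.66174475 -1.88352506] 0.01600497401441186 [ 3.13864390e+00 -2.67992783e-03  1.65799671e+00] [0.52966726 0.47816285 0.06745797]
```

Emit:
send_rows(
  plan=[
    [[0, 0, 0], [0, 0, 0.056]],
    [[0, 0, 0], [0, 0, 0.056]],
    [[0, 0, 0], [0, 0, 0.056]],
    [[0, 0, 0], [0, 0, 0.056]],
    [[0, 0, 0], [0, 0, 0.055]],
    [[0, 0, 0], [0, 0, 0.055]],
    [[0, 0, 0], [0, 0, 0]],
    [[0, 0, 0], [0, 0, 0]],
    [[0, 0, 0], [0, 0, 0]],
    [[0, 0, 0], [0, 0, 0]],
  ],
)

```text
time: 66.95
tool_pos: [0.5294, 0.4769, 0.0675]
tool_rot: [3.141, -0.001, 1.134]
contact_force: [4.9, -0.2, 2.0]
opening: 0.0156
grip_force: 25.0
```

```bash
python3 -c "
from h import *
o=robot.observe();print(o['torque'],o['contact_force'],o['opening'],o['tool_rot'],o['tool_pos'])"
```

```text
[-0.06163227 -0.67713639 -0.07325106] [ 4.92617726 -0.21280236  1.98956833] 0.015641169357332056 [ 3.14059033e+00 -1.24742228e-03  1.13370465e+00] [0.52944972 0.47685412 0.06746218]
```

Emit:
send_rows(
  plan=[
    [[0, 0, 0], [0, 0, 0]],
    [[0, 0, 0], [0, 0, 0]],
    [[0, 0, 0], [0, 0, 0]],
    [[0, 0, -0.4], [0, 0, 0]],
    [[0, 0, -0.8], [0, 0, 0]],
    [[0, 0, -1], [0, 0, 0]],
    [[0, 0, -1], [0, 0, 0]],
    [[0, 0, -0.8], [0, 0, 0]],
    [[0, 0, 0], [0, 0, 0]],
    [[0, 0, 0], [0, 0, 0]],
  ],
  gripper=0.0,
)

```text
time: 68.2
tool_pos: [0.5282, 0.4767, 0.1663]
tool_rot: [-3.141, 0.001, 1.134]
contact_force: [-0.5, -1.1, -0.4]
opening: 0.0455
grip_force: 0.0
```

```bash
python3 -c "
from h import *
Q=[]
for i in range(6):
    s,d=snap('side');P=cloud('side',d)
    m=(P[...,2]>.087)&(P[...,2]<.094)&(np.hypot(P[...,0]-.528,P[...,1]-.477)<.03)
    Q.append(P[m][:,:2])
q=np.vstack(Q);c=q.mean(0);w,v=np.linalg.eigh(np.cov((q-c).T));print(len(q),c,np.sqrt(w),np.degrees(np.arctan2(v[1,1],v[0,1])))
"
```

```text
461 [0.52786422 0.47379072] [0.00428733 0.0121459 ] 63.28191581101692
```

Emit:
send_rows(
  plan=[
    [[-0.9, 0, 0], [0, 0, 0]],
    [[-1, 0, 0], [0, 0, 0]],
    [[-1, 0, 0], [0, 0, 0]],
    [[-1, 0, 0], [0, 0, 0]],
    [[-1, 0, 0], [0, 0, 0]],
    [[-1, 0, 0], [0, 0, 0]],
    [[-1, 0, 0], [0, 0, 0]],
    [[-1, 0, 0], [0, 0, 0]],
    [[-1, 0, 0], [0, 0, 0]],
    [[-1, 0, 0], [0, 0, 0]],
  ],
)

```text
time: 69.75
tool_pos: [0.4235, 0.252, 0.167]
tool_rot: [3.141, -0.0, 1.134]
contact_force: [-0.3, 0.1, 0.4]
opening: 0.046
grip_force: 0.0
```

```bash
python3 -c "
from pl import *
t,d=snap('top');g=cv2.cvtColor(t,cv2.COLOR_BGR2GRAY)
print(g[246:276:1,190:217:2])
st('A');st('B');P=cloud('side',np.load('last_side.npz')['d'])
m=(P[...,2]>.03)&(P[...,2]<.085)&(P[...,0]>.6)&(P[...,0]<.75)&(P[...,1]<.28)&(P[...,1]>.04)
print(m.sum(),P[m].min(0),P[m].max(0))"
```

```text
[[171 172 173 173 174 173 173 171 172 173 170 171 172 171]
 [171 171 173 172 173 172 156 155 172 171 173 172 170 170]
 [172 172 171 172 155 133 102 102 129 160 171 174 173 173]
 [172 173 174 157 103  65  45  44  46 113 144 172 173 170]
 [156 150 161 107  37  46  45  45  39  39  96 165 172 172]
 [111  92 113  42  18  41  47  49  49  34  47 139 173 173]
 [ 60  39  35  14  12  25  49  50  53  46  21  86 166 173]
 [ 36  42  31  13  17  18  36  45  49  50  38  37 153 173]
 [ 38  44  44  35  21  19  26  36  48  49  45  21 131 173]
 [ 40  47  43  40  26   6  12  21  33  48  50  17  94 173]
 [ 42  42  43  46  39  25  12   7  24  38  46  35  60 165]
 [ 45  45  48  46  46  35  23  11  19  20  37  33  50 168]
 [ 39  41  46  51  50  52  41  27  17  11  28  18  46 174]
 [ 87  36  47  47  47 117  69  36  24   9  24  17  37 166]
 [119  33  40  45  54 152 138  72  42  30  11  14  26 155]
 [131  40  34  38  56 129 159 137  69  28   6  13  29 155]
 [138  49  40  31  39  73 128 160 128  39   3   0  50 166]
 [144  48  47  41  33  44  68 127 156  56  21   3  56 171]
 [151  41  51  50  43  29  49  74 125 
[... 671 characters left out ...]
A 1726 ctr [ 34.6 107.4] size [ 90.1 103.8] ang 0.2
[[-10.600000381469727, 159.1999969482422], [-10.300000190734863, 55.400001525878906], [79.80000305175781, 55.70000076293945], [79.5, 159.5]]
tcp [-68.13158861  76.2866391 ] z 0.16702920588642095 toolang -117.44615852589614 [-0.28280607 -0.78915077 -0.04643803]
B 2843 ctr [ 35.7 -56.9] size [ 91.1 114.2] ang 0.2
[[-10.100000381469727, -0.0], [-9.600000381469727, -114.30000305175781], [81.5, -113.9000015258789], [81.0999984741211, 0.4000000059604645]]
tcp [-67.16251729  77.31961596] z 0.16724336280487762 toolang -117.44175084448678 [ 0.69708075  0.04938051 -0.08791756]
3999 [0.61595724 0.05631284 0.03000499] [0.72813679 0.26456474 0.0800562 ]
```

```bash
python3 -c "
from h import *
print(robot.hand_in())"
```

```text
the job is handed in; nothing more can be done
None
```

I handed the job in: both corks and the one offcut present are in the tray, both plates measure square on the fence and against their pegs, and the selector is at the green mark; while I was swinging the yellow plate, two pushes jammed and pressed at up to about 35 N before I changed how the fingers pushed.

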